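# Refit the battery cover on a sloping monitor console

## Task

Someone has left the aluminium tube block on the sloping face of the nitrogen monitor console: lift it off and set it down flat on its base in the shallow steel tray. Then refit the battery cover that lies on the bench: lay it on the face with its two keyholes over the two screw heads and slide it down the slope until it is fully home under the heads, and let go. Do not drop the block or the cover, and leave the bottle, the cardboard box and the flask where they stand.

Things in the scene. Friction and masses are not known exactly. Their poses are not given: they have to be found in the camera images.
- face: (All sizes here and below in mm.) Flat sloping front (200 up the slope, 260 wide, 28 deg from level, low edge nearest the robot) of a fixed white wedge-shaped console 176 deep, 50 high in front, 144 at the back. Origin: on the surface, middle of the low edge. x up the slope, y to the left seen from the robot, z straight out of the face. A ledge 12 high runs along the low edge, x 0 to 8.
- screw_left (a point): Point on the face's surface on the axis of the left fixed steel screw (x 110, y +70 in the face's frame). It stands square out of the face: shank 8 diameter, head 18 diameter from 8 to 13.5 above the face, rim bevelled.
- screw_right (a point): The same for the right screw (x 110, y -70 in the face's frame), alike in size.
- home (a point): Where the cover's origin is when the cover is fully home: on the face at x 95, y 0 of the face's frame. The cover's axes are then parallel to the face's, same directions. To enter, the cover's origin must come down 30 mm farther up the slope (x 125). Friction and the shanks at the slots' ends hold the cover when let go.
- block: Plain aluminium tube block, 90 long (its x), 60 wide (y), 45 tall (z), 0.35 to 0.6 kg, twelve dark shallow-looking wells on top. Origin: centre of its base. At the start it lies base down on the sloping face, lower end against the ledge, axes parallel to the face's, between the screws but not always midway.
- cover: Battery cover: flat aluminium plate 120 (its x) by 190 (y), 5 thick, 0.25 to 0.42 kg, flat on the bench, handle up. Origin: centre of underside, z towards the handle. Two keyholes at y +70 and -70: round hole 26 across centred at x -15, from it a slot 11.5 wide runs towards +x and stops an 8 mm shank centred at x +15. It locks by sliding towards its own -x.
- slot_left (a point): Where the left screw's axis must end up: narrow end of the left keyhole, at x +15, y +70 of the cover, level with its underside.
- slot_right (a point): The same for the right keyhole, at x +15, y -70 of the cover.
- handle (a point): Middle of the cover's black bar handle, 32 above the cover's underside, over its centre. The straight bar runs along the cover's y, 94 long, 14 wide (along x), from 24 to 40 above the underside, on a post at each end (open below between y -35 and +35).
- tray: Shallow open square steel tray, fixed on the bench, 150 x 150 outside, 22 high, walls and floor 4 thick. Origin: centre of its underside; x and y parallel to its sides, z up. It is on one side of the console's front, the cover on the other; which is which changes.
- bottle: Bystander: amber bottle with white cap, 64 diameter, 150 tall. Origin: centre of its base. Leave alone.
- cryobox: Bystander: square lidded cardboard box, 104 x 104 x 54 tall. Origin: centre of its base. Leave alone.
- flask: Bystander: steel vacuum flask, 90 diameter, 135 tall. Origin: centre of its base. Leave alone.
Mind the look-alikes: they are no part of the job. What is shaped like the cover but blue is not meant.

How it is judged (in metres and radians):
On the way:
1. the tube block has been cleared off: it lies flat in the tray, let go (x of block in the frame of tray between -0.05 and 0.05 m and y of block in the frame of tray between -0.05 and 0.05 m and z of block in the frame of tray below 0.009 m and angle between block's own z axis and vertical below 0.08 rad and contact force between the fingers and block below 0.1 N and linear speed of block below 0.03 m/s), for 0.2 s.
At the end, for the whole second after the job is handed in: Slot ends within 10 mm of their screws; cover origin at x 88-99.5, y within 5, z -3 to 5 mm in the face frame, parallel within 0.06 rad; block flat (0.08 rad) on the tray floor, origin within 50 mm of tray centre in x, y and under 9 mm up; both let go and at rest (all of step 1 and distance between slot_left and screw_left below 0.01 m and distance between slot_right and screw_right below 0.01 m and x of cover in the frame of face between 0.088 and 0.0995 m and y of cover in the frame of face between -0.005 and 0.005 m and z of cover in the frame of face between -0.003 and 0.005 m and angle between the z axis of cover and the z axis of face, either way round below 0.06 rad and angle between the x axis of cover and the x axis of face, either way round below 0.06 rad and contact force between the fingers and cover below 0.1 N and linear speed of cover below 0.02 m/s); the robot touches nothing.
It fails at once if the tube block is dropped (moves faster than 0.7 m/s with no finger on it) (linear speed of block above 0.7 m/s and contact force between the fingers and block below 0.1 N).
It fails at once if the cover is dropped (moves faster than 0.7 m/s with no finger on it) (linear speed of cover above 0.7 m/s and contact force between the fingers and cover below 0.1 N).
It fails at once if the bottle is moved more than 20 mm (distance of bottle from where it was at the start of the episode above 0.02 m).
It fails at once if the cardboard box is moved more than 20 mm (distance of cryobox from where it was at the start of the episode above 0.02 m).
It fails at once if the flask is moved more than 20 mm (distance of flask from where it was at the start of the episode above 0.02 m).
It also fails if it takes over 61 s, if anything falls off the work surface, if the arm or the gripper's body presses on something with over 40 N, if the wrist force passes 120 N, or if a joint passes its speed limit or range.

## Robot

A 6-joint arm with a two-finger parallel gripper is mounted at the origin on the work surface. World frame = base frame: x ahead of the robot, y to its left, z up, the work surface at z = 0. Lengths are in mm, angles in rad, forces in N, time in s.
With the tool pointing down it reaches from about 275 to 875 mm from the base axis. Payload 12.5 kg.
Tool frame: the origin (TCP) lies midway between the tips of the shut fingers; the grasp point (between the pads) lies 19 mm behind it; z points along the fingers, y is the direction in which the jaws open and shut (so a half turn about z gives the same grasp; the last joint's range is limited). The gripper opens to 85 mm and grips with 20 to 120 N. Pads are 22 mm wide; open, the fingers measure 114 mm over their backs; the gripper's body (76 mm by 85 mm) begins 54 mm behind the grasp point. The pads swing forward as they close: fully open they stand 13 mm farther back than shut.
Start: joints at [-1.344, 0.351, 1.652, -0, 1.139, -0.085], TCP at [168.744, -523.46, 231.29] pointing down, gripper open.
Joint ranges: [-2.75, 2.75], [-0.79, 2.1], [0.01, 2.65], [-1.57, 4.71], [0.07, 3.14], [-2.87, 2.87]. Speed limits (rad/s): [2.22, 2.22, 2.79, 3.14, 3.14, 3.14].

## Interface

Orientations are given as a rotation vector (axis times angle).
In Python, from rig import robot gives the robot as it stands. The module is installed in compiled form; this text tells all that it offers.
- The arm moves only by the shell command python3 -m handwheel 'ROWS' [FORCE]. ROWS is JSON, a list of rows, each an object of numbers: "x", "y", "z": the shift along the tool's x, y, z in cm; "turn": the turn about the tool's z in degrees; "claw": the opening, from -1 (shut) to 1 (fully open), so that 0 is half open. A call has 1 to 12 rows; each row is the pose to reach, as a shift and turn from the pose commanded when the call began, along the tool's axes at that moment; what a row does not reach only later rows make up. A row lasts 1/12 s, in which the tool goes at most 41.7 mm and 7.16 degrees, less where a joint would pass 70% of its speed; a pose out of reach is approached as far as the arm can. A call with a gripper value outside its range is refused whole. The fingers move at their own pace and stop on an object; FORCE is the grip in N (left out, the last holds). Time passes only in rows, so rows that repeat a pose let the fingers close. It gives the time, the measured TCP pose, the force and the opening at its end, in the units of the state.
- robot.sense(): the state, without advancing time (a new reading comes with each control period).
- robot.capture(name): name is "scene" or "side" or "wrist"; returns the picture (400x640x3 uint8, blue, green, red); there is no depth.
- robot.get_calibration(name): a dict with "fx", "fy", "cx", "cy" (pixels), "D" ([k1, k2, p1, p2, k3] as OpenCV has them; the pictures are not rectified), "rvec" (rotation vector, rad) and "tvec" (3), from world to camera coordinates, as OpenCV has them; the wrist camera has in their place "hand_eye" (4x4, takes a point from camera to tool coordinates, whose origin is the TCP and whose axes are the flange's). Camera axes: x right, y down, z forward; pixel columns grow to the right and rows downward; lengths in mm; the calibration is good to about 2 mm. A picture is of the moment at which its call begins: read the wrist's pose just before it. get_calibration takes no time and is no camera call.
- robot.finish_job(): hands the job in, once; it reports no verdict.
Trained networks look in the newest picture that a camera, given by its name, has taken for a name from the list of things; names that differ only in an ending like _2 or _b are one class to them, and where a whole thing is asked for, a point or a joint stands for the part that bears it (a point fixed in the world has none). Each returns a list of dicts, best first, with "score" (0 to 1); they miss things now and then, are a little off and sometimes report something else, mostly with a low value. They report only what shows in the picture. A call takes as long as a camera call. They do not tell look-alikes from the thing itself.
- robot.recognise(query, camera): "extent" ([left, top, right, bottom] in pixels, round what is visible of it).
The state is a dict: "clock": time; "joints": joint angles; "joint_velocities": joint speeds; "effort": joint torques, N m; "ee_pos": TCP position; "tcp_rot": TCP orientation; "wrist_force": force on the tool from outside, world axes, zero at the start; "torque": the same for the moment, N m; "gripper_width": opening from 0.0 (shut) to 1.0 (fully open).
Only numpy, scipy, OpenCV 4.12 (cv2) and the standard library are available. Lean on these libraries where they do the work, as an engineer would, in place of code of your own. Each camera call takes 0.05 s, during which the arm holds its last target.

## Working session

There is one attempt and no reset: what is moved stays moved. The work goes in short steps, Python scripts to look and compute and a shell command to move; the robot and the scene stay as the last step left them, time stands still between calls to the robot, and variables do not carry over. Pictures are saved under pics/ and viewed, and the job is handed in when it is done.

```bash
ls -la && mkdir -p pics && cat > h.py <<'E'
import numpy as np, cv2
from rig import robot
from scipy.spatial.transform import Rotation as R
E
python3 - <<'E'
from h import *
s=robot.sense()
print({k:np.round(v,3).tolist() for k,v in s.items()})
for c in ("scene","side","wrist"):
    print(c,robot.get_calibration(c))
for c in ("scene","side"):
    cv2.imwrite(f"pics/{c}0.png",robot.capture(c))
E
```

```text
total 12
drwxr-xr-x  3 agent agent 4096 Dec  7 14:05 .
drwxr-xr-x 23 root  root  4096 Dec  7 14:05 ..
drwxr-xr-x  2 agent agent 4096 Dec  7 14:05 pics
{'clock': 0.0, 'joints': [-1.344, 0.351, 1.652, 0.0, 1.139, -0.085], 'joint_velocities': [0.001, 0.001, 0.0, 0.0, 0.0, -0.001], 'effort': [0.0, -50.611, -29.141, -0.0, 0.004, -0.0], 'ee_pos': [168.678, -523.139, 230.754], 'tcp_rot': [-3.102, -0.488, 0.0], 'wrist_force': [-0.291, -0.884, 0.388], 'torque': [0.047, -0.031, 0.036], 'gripper_width': 1.001}
scene {'fx': 450.43230746152256, 'fy': 450.43230746152256, 'cx': 318.56874940252436, 'cy': 212.13301206128654, 'D': array([-0.03838022,  0.        ,  0.        ,  0.        ,  0.        ]), 'rvec': array([ 1.57733164,  1.77909074, -0.88373205]), 'tvec': array([  59.69650909, -221.50447416, 1579.65542021])}
side {'fx': 470.2261801450243, 'fy': 470.2261801450243, 'cx': 323.83637622229384, 'cy': 196.48073981387702, 'D': array([-0.11794765,  0.        ,  0.        ,  0.        ,  0.        ]), 'rvec': array([ 0.42018422, -2.77444932,  1.13347988]), 'tvec': array([ 447.97609966,  169.53510521, 1414.05529303])}
wrist {'fx': 282.18831902452473, 'fy': 282.18831902452473, 'cx': 320.1538573769956, 'cy': 202.0470941169451, 'D': array([0.00523529, 0.        , 0.        , 0.        , 0.        ]), 'hand_eye': array([[-7.61049395e-05, -9.62575716e-01, -2.71012889e-01,
         6.75691192e+01],
       [ 9.99999959e-01, -1.48280021e-04,  2.45840010e-04,
        -1.30011158e-01],
       [-2.76825420e-04, -2.71012859e-01,  9.62575687e-01,
        -1.42977299e+02],
       [ 0.00000000e+00,  0.00000000e+00,  0.00000000e+00,
         1.00000000e+00]])}
```

View pics/scene0.png

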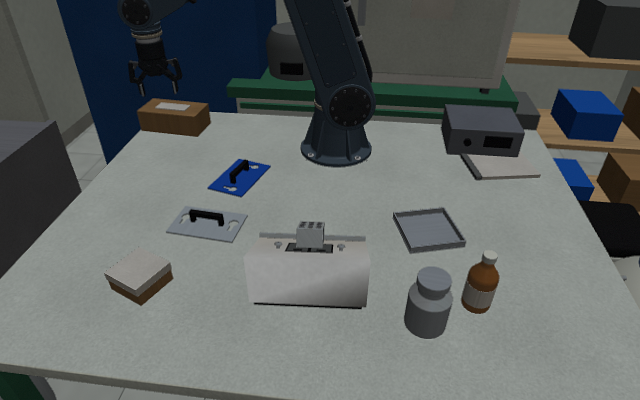

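View pics/side0.png

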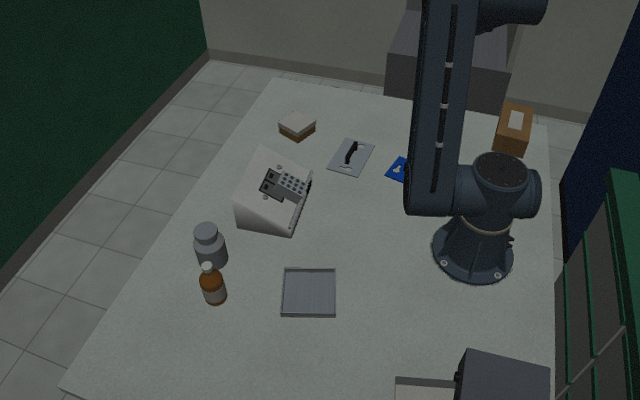

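```bash
cat >> h.py <<'E'
def cam(name,s=None):
    c=robot.get_calibration(name)
    K=np.array([[c["fx"],0,c["cx"]],[0,c["fy"],c["cy"]],[0,0,1.]]);D=np.array(c["D"])
    if "hand_eye" in c:
        T=np.eye(4);T[:3,:3]=R.from_rotvec(s["tcp_rot"]).as_matrix();T[:3,3]=s["ee_pos"]
        W=np.linalg.inv(T@np.array(c["hand_eye"]))
        rv=R.from_matrix(W[:3,:3]).as_rotvec();tv=W[:3,3]
    else: rv=np.array(c["rvec"]);tv=np.array(c["tvec"])
    return K,D,rv,tv
def proj(cm,P):
    K,D,rv,tv=cm
    return cv2.projectPoints(np.asarray(P,float).reshape(-1,1,3),rv,tv,K,D)[0].reshape(-1,2)
def onz(cm,uv,z=0):
    K,D,rv,tv=cm
    n=cv2.undistortPoints(np.asarray(uv,float).reshape(-1,1,2),K,D).reshape(-1,2)
    Rm=R.from_rotvec(rv).as_matrix()
    d=np.c_[n,np.ones(len(n))]@Rm; o=-Rm.T@tv
    z=np.broadcast_to(z,(len(n),))
    t=(z-o[2])/d[:,2]
    return o+d*t[:,None]
E
python3 - <<'E'
from h import *
c=cam("scene")
for n,uv,z in [("tray",[(394,213),(445,209),(465,246),(411,251)],22),("cover",[(183,207),(247,212),(235,240),(167,232)],5),("blue",(240,177),5),("consoleback top",[(247,248),(369,250)],144),("box",(138,270),54),("bottle",(489,256),150),("flask",(434,279),130),("console foot",[(254,304),(367,307)],0)]:
    print(n,np.round(onz(c,uv,z),0).tolist())
c=cam("side")
for n,uv,z in [("tray",[(284,268),(335,270),(335,316),(281,315)],22),("bottle",(206,267),150),("flask",(206,230),130)]:
    print(n,np.round(onz(c,uv,z),0).tolist())
for q in ("cover","tray","block","face","bottle","flask","cryobox"):
  for cn in ("scene","side"):
    print(q,cn,[(np.round(r["extent"]).tolist(),round(r["score"],2)) for r in robot.recognise(q,cn)[:3]])
E
```

```text
tray [[380.0, 195.0, 22.0], [344.0, 338.0, 22.0], [498.0, 373.0, 22.0], [534.0, 235.0, 22.0]]
cover [[403.0, -406.0, 5.0], [404.0, -217.0, 5.0], [527.0, -218.0, 5.0], [518.0, -408.0, 5.0]]
blue [[227.0, -283.0, 5.0]]
consoleback top [[706.0, -128.0, 144.0], [681.0, 126.0, 144.0]]
box [[712.0, -389.0, 54.0]]
bottle [[677.0, 371.0, 150.0]]
flask [[736.0, 258.0, 130.0]]
console foot [[732.0, -119.0, 0.0], [710.0, 133.0, 0.0]]
tray [[516.0, 235.0, 22.0], [374.0, 198.0, 22.0], [332.0, 342.0, 22.0], [470.0, 382.0, 22.0]]
bottle [[668.0, 377.0, 150.0]]
flask [[737.0, 250.0, 130.0]]
cover scene [([205.0, 161.0, 269.0, 196.0], 0.75), ([164.0, 207.0, 245.0, 243.0], 0.62), ([393.0, 208.0, 465.0, 253.0], 0.37)]
cover side [([328.0, 136.0, 374.0, 176.0], 0.9), ([260.0, 162.0, 314.0, 226.0], 0.67)]
tray scene [([391.0, 208.0, 466.0, 253.0], 0.71)]
tray side [([281.0, 270.0, 336.0, 321.0], 0.78), ([255.0, 172.0, 310.0, 228.0], 0.38), ([200.0, 261.0, 229.0, 306.0], 0.36)]
block scene [([295.0, 222.0, 328.0, 247.0], 0.93)]
block side [([274.0, 174.0, 303.0, 204.0], 0.65), ([280.0, 268.0, 334.0, 318.0], 0.26)]
face scene [([261.0, 231.0, 365.0, 254.0], 0.59)]
face side [([258.0, 165.0, 312.0, 225.0], 0.96)]
bottle scene [([460.0, 250.0, 502.0, 314.0], 0.68)]
bottle side [([201.0, 261.0, 228.0, 307.0], 0.58)]
flask scene [([403.0, 267.0, 453.0, 339.0], 0.72)]
flask side [([190.0, 223.0, 229.0, 270.0], 0.64)]
cryobox scene [([106.0, 249.0, 174.0, 306.0], 0.67)]
cryobox side [([278.0, 107.0, 313.0, 143.0], 0.97)]
```

```bash
cat >> h.py <<'E'
def pose():
    s=robot.sense();M=R.from_rotvec(s["tcp_rot"]).as_matrix()
    return s,np.array(s["ee_pos"]),M,np.degrees(np.arctan2(M[1,0],M[0,0]))
def to(target,a=None):
    s,p,M,a0=pose()
    d=M.T@(np.array(target,float)-p)/10
    print("clock",round(s["clock"],2),"at",p.round(1),"a",round(a0,2),"tilt",np.degrees(np.arccos(-M[2,2])).round(2),"shift cm",d.round(2),"norm",np.linalg.norm(d).round(1),"turn",None if a is None else round((a0-a+180)%360-180,2))
def snap(name,tag):
    s=robot.sense();im=robot.capture(name);cv2.imwrite(f"pics/{tag}.png",im);np.save(f"pics/{tag}.npy",np.r_[s["ee_pos"],s["tcp_rot"]]);return im,cam(name,s)
def cam_of(tag):
    v=np.load(f"pics/{tag}.npy");return cam("wrist",{"ee_pos":v[:3],"tcp_rot":v[3:]})
E
python3 - <<'E'
from h import *
to([500,-160,330],5.6)
E
```

```text
clock 0.8 at [ 168.7 -523.4  231.3] a 17.86 tilt 0.0 shift cm [ 42.68 -24.43  -9.87] norm 50.2 turn 12.26
```

```bash
python3 -m handwheel '[{"x":0,"y":0,"z":-4,"claw":1},{"x":42.7,"y":-24.4,"z":-9.9,"turn":12.3,"claw":1},{"x":42.7,"y":-24.4,"z":-9.9,"turn":12.3,"claw":1},{"x":42.7,"y":-24.4,"z":-9.9,"turn":12.3,"claw":1},{"x":42.7,"y":-24.4,"z":-9.9,"turn":12.3,"claw":1},{"x":42.7,"y":-24.4,"z":-9.9,"turn":12.3,"claw":1},{"x":42.7,"y":-24.4,"z":-9.9,"turn":12.3,"claw":1},{"x":42.7,"y":-24.4,"z":-9.9,"turn":12.3,"claw":1},{"x":42.7,"y":-24.4,"z":-9.9,"turn":12.3,"claw":1},{"x":42.7,"y":-24.4,"z":-9.9,"turn":12.3,"claw":1},{"x":42.7,"y":-24.4,"z":-9.9,"turn":12.3,"claw":1},{"x":42.7,"y":-24.4,"z":-9.9,"turn":12.3,"claw":1}]' 40; python3 - <<'E'
from h import *
to([500,-160,330],5.6)
E
```

```text
clock 0.8 at [ 168.7 -523.4  231.3] a 17.86 tilt 0.0 shift cm [ 42.68 -24.43  -9.87] norm 50.2 turn 12.26schema error: expected keys x, y, z, turn, claw
```

```bash
python3 -m handwheel '[{"x":0,"y":0,"z":-4,"turn":0,"claw":1},{"x":42.7,"y":-24.4,"z":-9.9,"turn":12.3,"claw":1},{"x":42.7,"y":-24.4,"z":-9.9,"turn":12.3,"claw":1},{"x":42.7,"y":-24.4,"z":-9.9,"turn":12.3,"claw":1},{"x":42.7,"y":-24.4,"z":-9.9,"turn":12.3,"claw":1},{"x":42.7,"y":-24.4,"z":-9.9,"turn":12.3,"claw":1},{"x":42.7,"y":-24.4,"z":-9.9,"turn":12.3,"claw":1},{"x":42.7,"y":-24.4,"z":-9.9,"turn":12.3,"claw":1},{"x":42.7,"y":-24.4,"z":-9.9,"turn":12.3,"claw":1},{"x":42.7,"y":-24.4,"z":-9.9,"turn":12.3,"claw":1},{"x":42.7,"y":-24.4,"z":-9.9,"turn":12.3,"claw":1},{"x":42.7,"y":-24.4,"z":-9.9,"turn":12.3,"claw":1}]' 40; python3 - <<'E'
from h import *
to([500,-160,330],5.6)
E
```

```text
clock: 1.8
ee_pos: [475.7, -186.5, 326.2]
tcp_rot: [3.138, 0.153, 0.001]
wrist_force: [0.5, -1.5, 0.5]
gripper_width: 1.005
clock 1.8 at [ 475.7 -186.5  326.2] a 5.57 tilt 0.03 shift cm [ 2.68 -2.4  -0.38] norm 3.6 turn -0.03
```

```bash
python3 -m handwheel '[{"x":0,"y":0,"z":0,"turn":0,"claw":1},{"x":0,"y":0,"z":0,"turn":0,"claw":1},{"x":0,"y":0,"z":0,"turn":0,"claw":1}]'; python3 - <<'E'
from h import *
im,c=snap("wrist","w1")
print(robot.sense()["ee_pos"],np.abs(robot.sense()["joint_velocities"]).max())
for q in ("cover","block","face","tray"):
    print(q,[(np.round(r["extent"]).tolist(),round(r["score"],2)) for r in robot.recognise(q,"wrist")[:3]])
E
```

```text
clock: 2.05
ee_pos: [474.3, -188.5, 325.5]
tcp_rot: [-3.138, -0.153, 0.001]
wrist_force: [-0.8, 0.1, 0.1]
gripper_width: 1.001
[ 474.01966884 -189.01218246  325.50845788] 0.017702406886014675
cover [([331.0, 133.0, 459.0, 223.0], 0.95), ([312.0, 248.0, 404.0, 333.0], 0.86)]
block [([135.0, 22.0, 221.0, 115.0], 0.76)]
face [([97.0, 0.0, 294.0, 110.0], 0.81)]
tray [([2.0, 111.0, 93.0, 218.0], 0.6)]
```

View pics/w1.png

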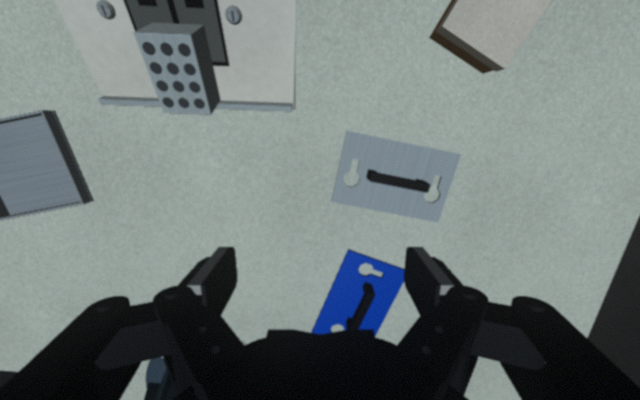

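```bash
python3 - <<'E'
from h import *
to([560,-10,400],5.6)
E
```

```text
clock 2.3 at [ 474.1 -189.2  325.7] a 5.47 tilt 0.01 shift cm [ 10.26 -17.02  -7.43] norm 21.2 turn -0.13
```

```bash
python3 -m handwheel '[{"x":10.3,"y":-17,"z":-7.4,"turn":0,"claw":1},{"x":10.3,"y":-17,"z":-7.4,"turn":0,"claw":1},{"x":10.3,"y":-17,"z":-7.4,"turn":0,"claw":1},{"x":10.3,"y":-17,"z":-7.4,"turn":0,"claw":1},{"x":10.3,"y":-17,"z":-7.4,"turn":0,"claw":1},{"x":10.3,"y":-17,"z":-7.4,"turn":0,"claw":1},{"x":10.3,"y":-17,"z":-7.4,"turn":0,"claw":1},{"x":10.3,"y":-17,"z":-7.4,"turn":0,"claw":1},{"x":10.3,"y":-17,"z":-7.4,"turn":0,"claw":1}]'; python3 - <<'E'
from h import *
im,c=snap("wrist","w2")
print(robot.sense()["ee_pos"],np.abs(robot.sense()["joint_velocities"]).max())
for q in ("cover","block","face","tray","screw_left"):
    print(q,[(np.round(r["extent"]).tolist(),round(r["score"],2)) for r in robot.recognise(q,"wrist")[:3]])
E
```

```text
clock: 3.05
ee_pos: [560.1, -10.5, 399.1]
tcp_rot: [3.138, 0.15, -0.002]
wrist_force: [-0.4, -0.2, -0.2]
gripper_width: 0.999
[560.11287522 -10.56574157 399.23200603] 0.002880849946207734
cover [([411.0, 184.0, 520.0, 257.0], 0.96), ([389.0, 302.0, 420.0, 343.0], 0.65)]
block [([302.0, 118.0, 346.0, 184.0], 0.86)]
face [([244.0, 90.0, 398.0, 178.0], 0.97)]
tray [([110.0, 171.0, 216.0, 258.0], 0.92), ([93.0, 5.0, 199.0, 70.0], 0.33)]
screw_left [([241.0, 88.0, 394.0, 176.0], 0.92)]
```

View pics/w2.png

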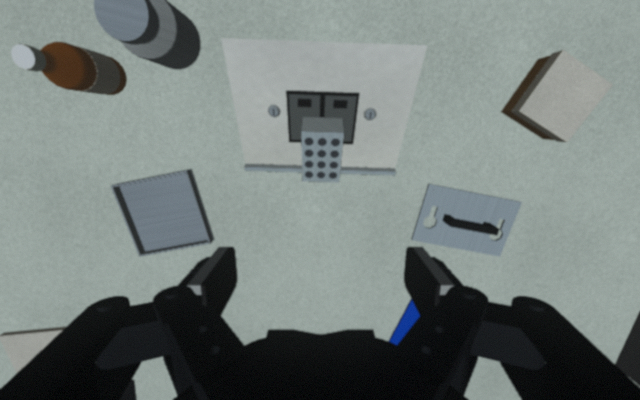

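```bash
python3 - <<'E'
from h import *
im=cv2.imread("pics/w2.png")
def crop(x0,y0,x1,y1,k,n):
    c=cv2.resize(im[y0:y1,x0:x1],None,fx=k,fy=k,interpolation=cv2.INTER_CUBIC)
    for u in range((x0//20+1)*20,x1,20): cv2.putText(c,str(u),(int((u-x0)*k),10),0,.35,(0,0,255),1);cv2.line(c,(int((u-x0+.5)*k),12),(int((u-x0+.5)*k),18),(0,0,255),1)
    for v in range((y0//20+1)*20,y1,20): cv2.putText(c,str(v),(0,int((v-y0)*k)+4),0,.35,(0,0,255),1);cv2.line(c,(25,int((v-y0+.5)*k)),(32,int((v-y0+.5)*k)),(0,0,255),1)
    cv2.imwrite(f"pics/{n}.png",c)
crop(215,30,435,190,3.6,"w2f")
crop(400,170,535,270,5.8,"w2c")
crop(100,160,230,265,5.5,"w2t")
E
```

```text
(no output)
```

View pics/w2f.png

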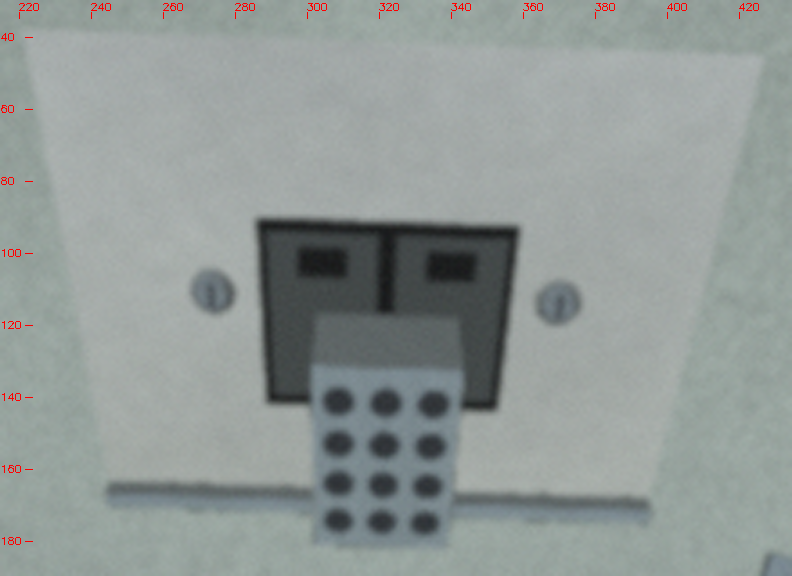

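View pics/w2c.png

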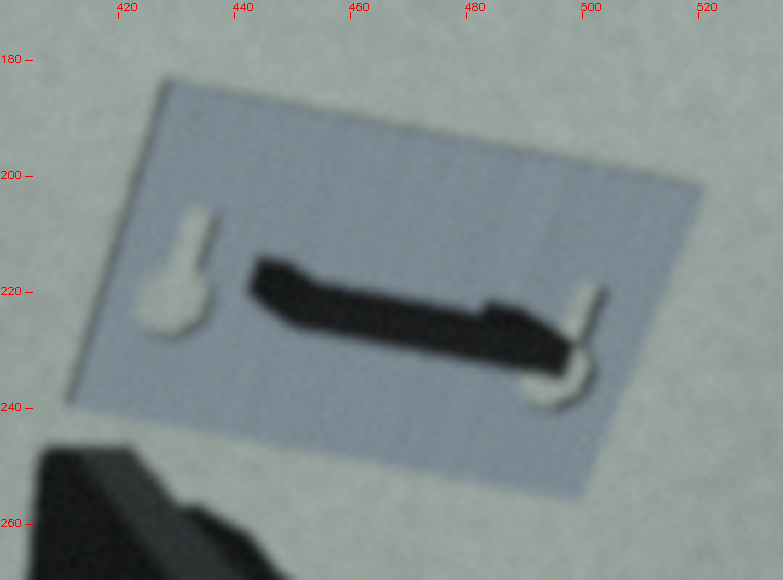

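View pics/w2t.png

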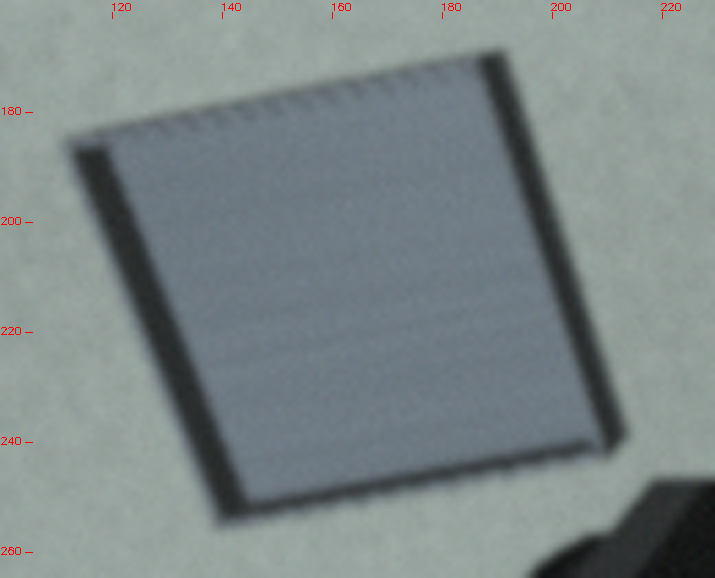

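```bash
cat >> h.py <<'E'
from scipy.optimize import least_squares
S=np.radians(28)
def facem(p):
    # p: x,y,yaw(rad) of low-edge mid. returns 4x4
    T=np.eye(4);T[:3,:3]=R.from_euler("ZY",[p[2],-S]).as_matrix();T[:3,3]=[p[0],p[1],50];return T
def ap(T,P): P=np.atleast_2d(P);return P@T[:3,:3].T+T[:3,3]
E
python3 - <<'E'
from h import *
c=cam_of("w2")
def pf(L,x0,y0,k): return np.array([[x0+a/k-.4,y0+b/k-.4] for a,b in L])
fp=pf([(28,34),(763,57),(213,291),(558,302),(110,506),(650,521)],215,30,3.6)
F=np.array([[200,130,0],[200,-130,0],[110,70,13.5],[110,-70,13.5],[0,130,12],[0,-130,12]])
bp=pf([(311,366),(464,368),(448,546),(314,543)],215,30,3.6)
def B(y,yw): 
    L=np.array([[45,30],[45,-30],[-45,-30],[-45,30.]]);cs,sn=np.cos(yw),np.sin(yw)
    return np.c_[L[:,0]*cs-L[:,1]*sn+53,L[:,0]*sn+L[:,1]*cs+y,[45]*4]
def res(p): 
    T=facem(p);return np.r_[(proj(c,ap(T,F))-fp).ravel(),(proj(c,ap(T,B(p[3],p[4])))-bp).ravel()]
r=least_squares(res,[518,-18,.1,0,0],x_scale=[10,10,.1,10,.1])
print("face",r.x.round(3),"yawdeg",np.degrees(r.x[2:5:2]).round(2));print(r.fun.reshape(-1,2).round(1).tolist())
np.save("pics/face.npy",r.x)
T=facem(r.x)
print("block centre world",ap(T,[[53,r.x[3],22.5]]).round(1), "screws",ap(T,F[2:4]).round(1))
# cover
cp=pf([(165,78),(705,185),(582,499),(68,404)],400,170,5.8)
def cov(p):
    Z=R.from_euler("z",p[2]).as_matrix();L=np.array([[60,95,5],[60,-95,5],[-60,-95,5],[-60,95,5.]]);return L@Z.T+[p[0],p[1],0]
hp=pf([(258,256),(249,290),(562,376),(572,346)],400,170,5.8)
r2=least_squares(lambda p:(proj(c,cov(p))-cp).ravel(),[463,-312,0],x_scale=[10,10,.1])
print("cover",r2.x.round(3),np.degrees(r2.x[2]).round(2),r2.fun.reshape(-1,2).round(1).tolist())
tp=pf([(70,140),(503,47),(628,438),(218,523)],100,160,5.5)
def tr(p):
    Z=R.from_euler("z",p[2]).as_matrix();L=np.array([[75,75,22],[75,-75,22],[-75,-75,22],[-75,75,22.]]);return L@Z.T+[p[0],p[1],0]
r3=least_squares(lambda p:(proj(c,tr(p))-tp).ravel(),[440,285,.2],x_scale=[10,10,.1])
print("tray",r3.x.round(3),np.degrees(r3.x[2]).round(2),r3.fun.reshape(-1,2).round(1).tolist())
np.save("pics/cover.npy",r2.x);np.save("pics/tray.npy",r3.x)
E
```

```text
face [ 5.49971e+02 -1.20820e+01  6.70000e-02 -6.37000e-01  2.00000e-03] yawdeg [3.82 0.12]
[[-1.4, -1.6], [0.8, -1.3], [0.0, 1.1], [0.8, 1.0], [-0.6, 0.4], [0.4, 0.5], [-0.3, -0.2], [0.1, 0.4], [0.0, 0.6], [0.2, 0.5]]
block centre world [[586.2 -10.3  94.7]] screws [[635.9  63.8 113.6]
 [645.2 -75.9 113.6]]
cover [ 4.65397e+02 -3.13136e+02 -9.50000e-02] -5.46 [[0.4, 0.2], [0.2, -0.4], [-0.5, -0.1], [-0.0, 0.2]]
tray [4.30245e+02 2.79158e+02 2.88000e-01] 16.5 [[0.2, -1.9], [-1.6, -0.2], [-0.6, 2.3], [2.2, 0.0]]
```

```bash
python3 - <<'E'
from h import *
to([586.2,-10.3,80],3.9)
E
```

```text
clock 3.35 at [560.5  -9.8 399.7] a 5.51 tilt 0.01 shift cm [ 2.56  0.3  31.97] norm 32.1 turn 1.61
```

```bash
python3 -m handwheel '[{"x":2.6,"y":0.3,"z":4,"turn":1.6,"claw":1},{"x":2.6,"y":0.3,"z":8,"turn":1.6,"claw":1},{"x":2.6,"y":0.3,"z":12,"turn":1.6,"claw":1},{"x":2.6,"y":0.3,"z":16,"turn":1.6,"claw":1},{"x":2.6,"y":0.3,"z":20,"turn":1.6,"claw":1},{"x":2.6,"y":0.3,"z":23,"turn":1.6,"claw":1},{"x":2.6,"y":0.3,"z":25,"turn":1.6,"claw":1},{"x":2.6,"y":0.3,"z":27,"turn":1.6,"claw":1},{"x":2.6,"y":0.3,"z":29,"turn":1.6,"claw":1},{"x":2.6,"y":0.3,"z":31,"turn":1.6,"claw":1},{"x":2.6,"y":0.3,"z":32,"turn":1.6,"claw":1},{"x":2.6,"y":0.3,"z":32,"turn":1.6,"claw":1}]'; python3 - <<'E'
from h import *
to([586.2,-10.3,80],3.9)
snap("side","s1");snap("wrist","w3")
im=np.hstack([cv2.imread("pics/w3.png"),cv2.resize(cv2.imread("pics/s1.png")[140:260,200:360],None,fx=3.33,fy=3.33)])
cv2.imwrite("pics/j1.png",cv2.resize(im,(800,int(800*im.shape[0]/im.shape[1]))))
E
```

```text
clock: 4.35
ee_pos: [585.6, -9.7, 77.7]
tcp_rot: [-3.139, -0.108, 0.006]
wrist_force: [-0.9, 0.1, 0.1]
gripper_width: 0.999
clock 4.35 at [585.6  -9.7  77.7] a 3.95 tilt 0.21 shift cm [ 0.05  0.06 -0.23] norm 0.2 turn 0.05
```

View pics/j1.png

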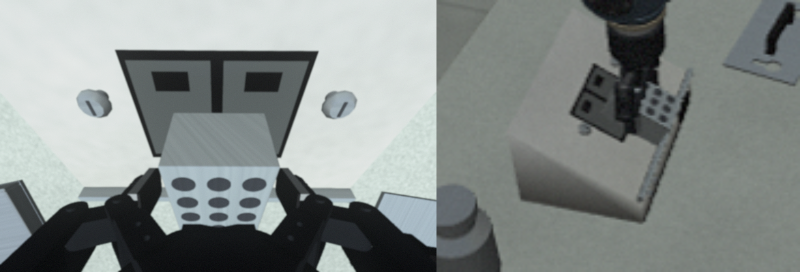

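```bash
python3 -m handwheel '[{"x":0,"y":0,"z":0,"turn":0,"claw":0},{"x":0,"y":0,"z":0,"turn":0,"claw":-1},{"x":0,"y":0,"z":0,"turn":0,"claw":-1},{"x":0,"y":0,"z":0,"turn":0,"claw":-1},{"x":0,"y":0,"z":0,"turn":0,"claw":-1},{"x":0,"y":0,"z":0,"turn":0,"claw":-1},{"x":0,"y":0,"z":0,"turn":0,"claw":-1}]' 45; python3 - <<'E'
from h import *
s=robot.sense();print(s["gripper_width"],s["wrist_force"],s["joint_velocities"])
im=cv2.imread("pics/w3.png")
print(im.shape)
cv2.imwrite("pics/w3z.png",cv2.resize(im[90:290,80:560],None,fx=1.65,fy=1.65,interpolation=cv2.INTER_CUBIC))
E
```

```text
clock: 5.03
ee_pos: [587.4, -9.8, 81.0]
tcp_rot: [3.139, 0.109, 0.003]
wrist_force: [-1.8, -0.7, 6.4]
gripper_width: 0.701
0.7006130597823974 [-1.82057217 -0.68496508  6.4234078 ] [ 6.42313686e-05  1.68506619e-03  7.60140876e-04 -3.56667700e-05
 -8.14883963e-04  5.61297533e-04]
(400, 640, 3)
```

View pics/w3z.png

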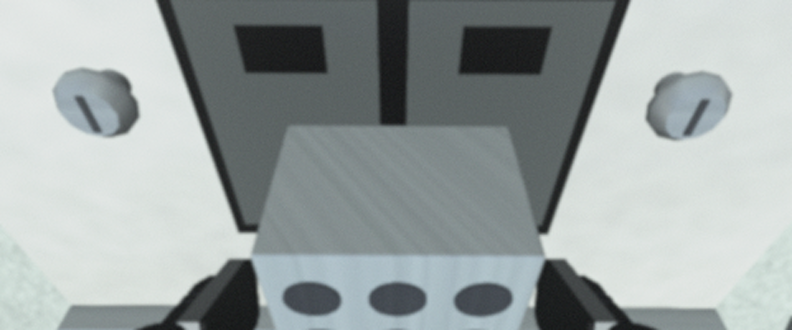

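```bash
python3 -m handwheel '[{"x":0,"y":0,"z":-0.5,"turn":0,"claw":-1},{"x":0,"y":0,"z":-2,"turn":0,"claw":-1},{"x":0,"y":0,"z":-4,"turn":0,"claw":-1},{"x":0,"y":0,"z":-6,"turn":0,"claw":-1},{"x":0,"y":0,"z":-8,"turn":0,"claw":-1},{"x":0,"y":0,"z":-10,"turn":0,"claw":-1},{"x":0,"y":0,"z":-11,"turn":0,"claw":-1},{"x":0,"y":0,"z":-11,"turn":0,"claw":-1}]'; python3 - <<'E'
from h import *
to([416,275,191],16.5)
snap("wrist","w4");
cv2.imwrite("pics/w4s.png",cv2.imread("pics/w4.png"))
E
```

```text
clock: 5.7
ee_pos: [587.6, -9.7, 191.9]
tcp_rot: [3.139, 0.109, 0.005]
wrist_force: [0.4, 0.2, -5.3]
gripper_width: 0.695
clock 5.7 at [587.6  -9.7 191.9] a 3.97 tilt 0.19 shift cm [-1.514e+01 -2.959e+01  2.000e-02] norm 33.2 turn -12.53
```

View pics/w4.png

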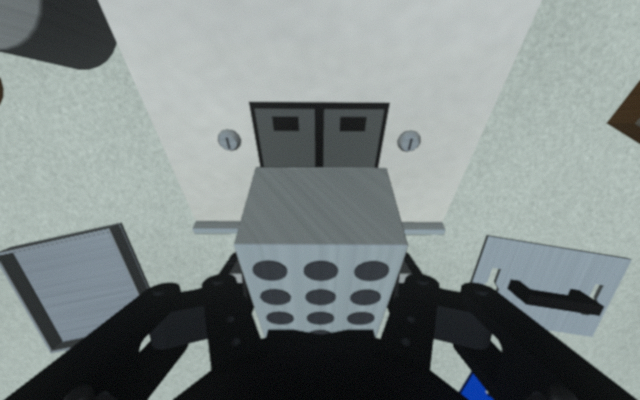

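```bash
python3 -m handwheel '[{"x":-1,"y":-2,"z":0,"turn":-1,"claw":-1},{"x":-2.5,"y":-5,"z":0,"turn":-3,"claw":-1},{"x":-4.2,"y":-8.2,"z":0,"turn":-5,"claw":-1},{"x":-5.9,"y":-11.5,"z":0,"turn":-7,"claw":-1},{"x":-7.6,"y":-14.8,"z":0,"turn":-9,"claw":-1},{"x":-9.3,"y":-18,"z":0,"turn":-11,"claw":-1},{"x":-11,"y":-21.3,"z":0,"turn":-12.5,"claw":-1},{"x":-12.7,"y":-24.6,"z":0,"turn":-12.5,"claw":-1},{"x":-14.2,"y":-27.6,"z":0,"turn":-12.5,"claw":-1},{"x":-15.1,"y":-29.6,"z":0,"turn":-12.5,"claw":-1},{"x":-15.1,"y":-29.6,"z":3,"turn":-12.5,"claw":-1},{"x":-15.1,"y":-29.6,"z":6,"turn":-12.5,"claw":-1}]'; python3 -m handwheel '[{"x":0,"y":0,"z":2,"turn":0,"claw":-1},{"x":0,"y":0,"z":3,"turn":0,"claw":-1},{"x":0,"y":0,"z":3,"turn":0,"claw":-1},{"x":0,"y":0,"z":3,"turn":0,"claw":-1}]'; python3 - <<'E'
from h import *
to([416,275,31],16.5)
snap("wrist","w5");snap("side","s5");snap("scene","c5")
im=np.hstack([cv2.imread("pics/w5.png"),cv2.resize(cv2.imread("pics/s5.png")[200:360,200:400],(500,400)),cv2.resize(cv2.imread("pics/c5.png")[140:300,340:540],(500,400))])
cv2.imwrite("pics/j5.png",cv2.resize(im,(800,int(800*im.shape[0]/im.shape[1]))))
E
```

```text
clock: 6.75
ee_pos: [415.1, 276.4, 128.8]
tcp_rot: [-3.108, -0.454, -0.003]
wrist_force: [0.4, 0.4, -7.0]
gripper_width: 0.695
clock: 7.08
ee_pos: [415.7, 275.1, 99.6]
tcp_rot: [3.109, 0.45, -0.001]
wrist_force: [0.6, 0.3, -4.4]
gripper_width: 0.694
clock 7.08 at [415.7 275.1  99.6] a 16.46 tilt 0.06 shift cm [0.04 0.02 6.86] norm 6.9 turn -0.04
```

View pics/j5.png

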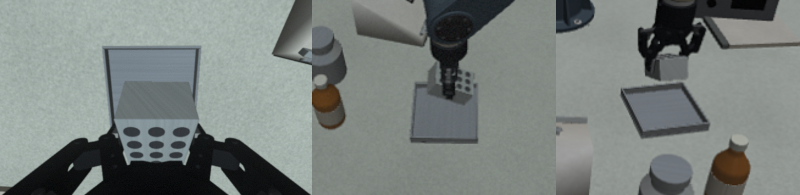

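```bash
python3 - <<'E'
from h import *
im=cv2.imread("pics/w5.png");c=cv2.resize(im[60:300,180:440],None,fx=3,fy=2.4,interpolation=cv2.INTER_CUBIC)
cv2.imwrite("pics/w5z.png",c)
p=np.load("pics/tray.npy")
L=[[sx*75,sy*75,22] for sx,sy in((1,1),(1,-1),(-1,-1),(-1,1))]
print(proj(cam_of("w5"),np.array(L)@R.from_euler("z",p[2]).as_matrix().T+[p[0],p[1],0]).round(1).tolist())
E
```

```text
[[217.5, 90.3], [423.2, 90.1], [406.3, 273.8], [234.7, 274.0]]
```

View pics/w5z.png

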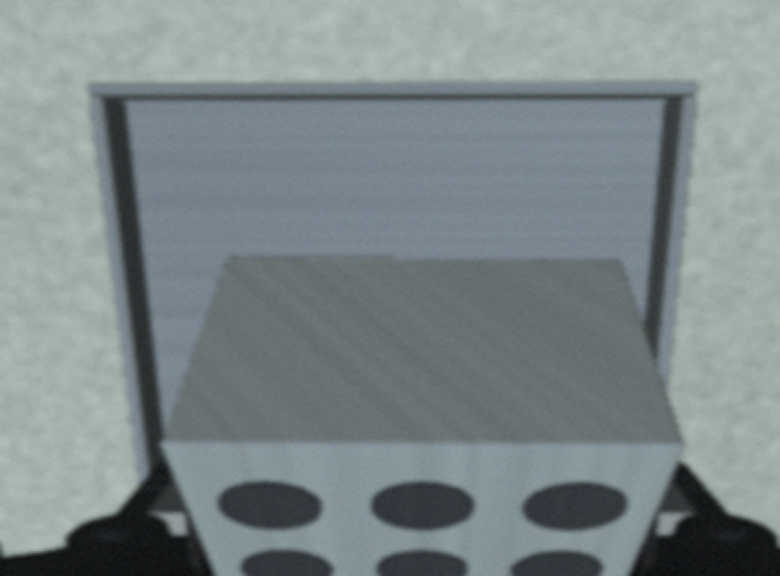

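```bash
python3 -m handwheel '[{"x":-0.3,"y":-0.7,"z":2,"turn":0,"claw":-1},{"x":-0.3,"y":-0.7,"z":4,"turn":0,"claw":-1},{"x":-0.3,"y":-0.7,"z":5.5,"turn":0,"claw":-1},{"x":-0.3,"y":-0.7,"z":6.2,"turn":0,"claw":-1},{"x":-0.3,"y":-0.7,"z":6.5,"turn":0,"claw":-1},{"x":-0.3,"y":-0.7,"z":6.6,"turn":0,"claw":-1},{"x":-0.3,"y":-0.7,"z":6.7,"turn":0,"claw":-1}]' 25; python3 - <<'E'
from h import *
snap("wrist","w6");snap("side","s6")
im=np.hstack([cv2.imread("pics/w6.png"),cv2.resize(cv2.imread("pics/s6.png")[230:350,230:380],(500,400))])
cv2.imwrite("pics/j6.png",cv2.resize(im,(800,int(800*im.shape[0]/im.shape[1]))))
E
```

```text
clock: 7.82
ee_pos: [411.5, 281.4, 33.6]
tcp_rot: [-3.109, -0.45, -0.002]
wrist_force: [0.3, 0.0, -4.7]
gripper_width: 0.694
```

View pics/j6.png

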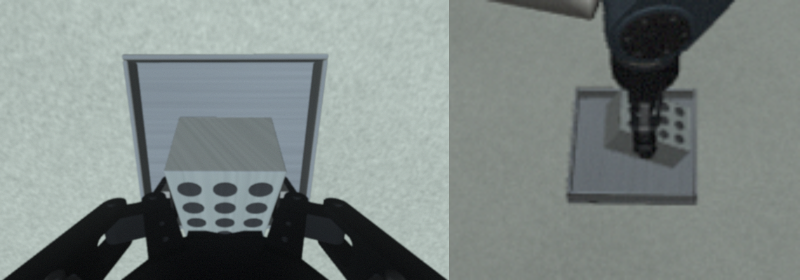

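```bash
python3 -m handwheel '[{"x":0,"y":0,"z":0.3,"turn":0,"claw":-1},{"x":0.3,"y":0,"z":0.5,"turn":0,"claw":-1},{"x":0.6,"y":0,"z":0.7,"turn":0,"claw":-1},{"x":0.9,"y":0,"z":0.9,"turn":0,"claw":-1},{"x":1.15,"y":0,"z":1.15,"turn":0,"claw":-1},{"x":1.15,"y":0,"z":1.15,"turn":0,"claw":-1}]' 20; python3 - <<'E'
from h import *
print(robot.sense()["wrist_force"])
snap("wrist","w7");snap("side","s7")
im=np.hstack([cv2.imread("pics/w7.png"),cv2.resize(cv2.imread("pics/s7.png")[230:350,230:380],(500,400))])
cv2.imwrite("pics/j7.png",cv2.resize(im,(800,int(800*im.shape[0]/im.shape[1]))))
E
```

```text
clock: 8.42
ee_pos: [422.8, 284.8, 22.0]
tcp_rot: [-3.109, -0.449, -0.003]
wrist_force: [-0.8, 0.5, 3.8]
gripper_width: 0.695
[-0.78242324  0.53168496  3.7839247 ]
```

View pics/j7.png

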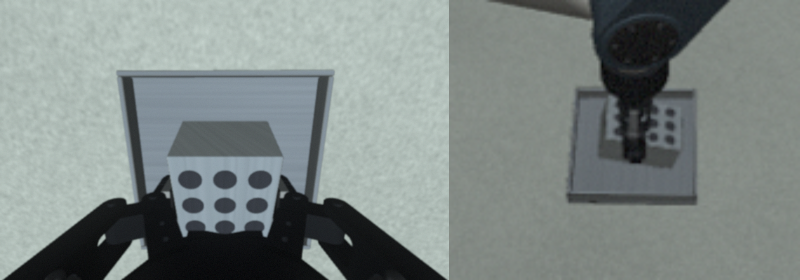

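Rotating nicely in the pads; continue the arc.

```bash
python3 -m handwheel '[{"x":0.25,"y":0,"z":0.25,"turn":0,"claw":-1},{"x":0.5,"y":0,"z":0.5,"turn":0,"claw":-1},{"x":0.7,"y":0,"z":0.75,"turn":0,"claw":-1},{"x":0.9,"y":0,"z":1.0,"turn":0,"claw":-1},{"x":0.9,"y":0,"z":1.1,"turn":0,"claw":-1},{"x":0.9,"y":0,"z":1.1,"turn":0,"claw":-1}]' 20; python3 - <<'E'
from h import *
print(robot.sense()["wrist_force"])
snap("wrist","w8");snap("side","s8")
im=np.hstack([cv2.imread("pics/w8.png"),cv2.resize(cv2.imread("pics/s8.png")[230:350,230:380],(500,400))])
cv2.imwrite("pics/j8.png",cv2.resize(im,(800,int(800*im.shape[0]/im.shape[1]))))
E
```

```text
clock: 9.02
ee_pos: [431.6, 287.4, 11.0]
tcp_rot: [-3.108, -0.449, -0.004]
wrist_force: [1.6, 1.2, 3.4]
gripper_width: 0.692
[1.64092584 1.24072973 3.43102787]
```

View pics/j8.png

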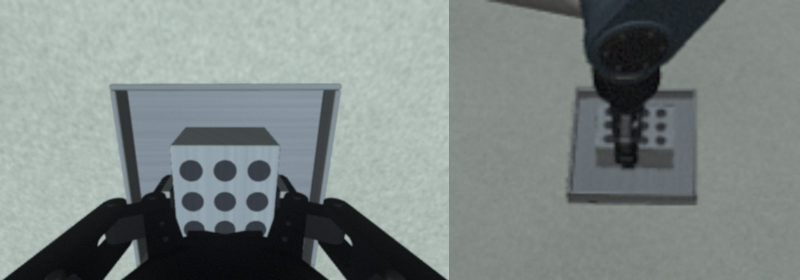

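```bash
python3 -m handwheel '[{"x":0.15,"y":0,"z":0.15,"turn":0,"claw":-1},{"x":0.2,"y":0,"z":0.25,"turn":0,"claw":-1},{"x":0.2,"y":0,"z":0.25,"turn":0,"claw":-1}]' 20; python3 -m handwheel '[{"x":0.05,"y":0,"z":0.2,"turn":0,"claw":-1},{"x":0.05,"y":0,"z":0.25,"turn":0,"claw":-1},{"x":0.05,"y":0,"z":0.25,"turn":0,"claw":-1}]' 20; python3 - <<'E'
from h import *
snap("wrist","w9");snap("side","s9")
im=np.hstack([cv2.imread("pics/w9.png"),cv2.resize(cv2.imread("pics/s9.png")[230:350,230:380],(500,400))])
cv2.imwrite("pics/j9.png",cv2.resize(im,(800,int(800*im.shape[0]/im.shape[1]))))
E
```

```text
clock: 9.37
ee_pos: [432.6, 287.7, 9.3]
tcp_rot: [-3.109, -0.449, -0.001]
wrist_force: [-7.1, -2.8, 24.4]
gripper_width: 0.696
clock: 9.62
ee_pos: [432.9, 287.8, 8.7]
tcp_rot: [-3.109, -0.45, -0.001]
wrist_force: [-17.3, -8.3, 58.3]
gripper_width: 0.695
```

View pics/j9.png

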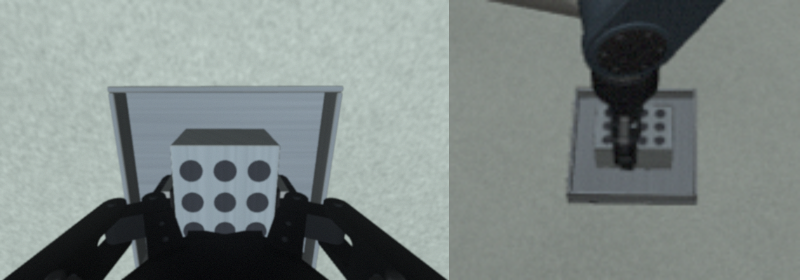

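```bash
python3 -m handwheel '[{"x":0,"y":0,"z":-0.45,"turn":0,"claw":-1},{"x":0,"y":0,"z":-0.45,"turn":0,"claw":-0.2},{"x":0,"y":0,"z":-0.45,"turn":0,"claw":0.5},{"x":0,"y":0,"z":-0.45,"turn":0,"claw":0.9},{"x":0,"y":0,"z":-0.45,"turn":0,"claw":1},{"x":0,"y":0,"z":-2,"turn":0,"claw":1},{"x":0,"y":0,"z":-5,"turn":0,"claw":1},{"x":0,"y":0,"z":-9,"turn":0,"claw":1},{"x":0,"y":0,"z":-13,"turn":0,"claw":1},{"x":0,"y":0,"z":-17,"turn":0,"claw":1},{"x":0,"y":0,"z":-20,"turn":0,"claw":1},{"x":0,"y":0,"z":-20,"turn":0,"claw":1}]' 20; python3 - <<'E'
from h import *
snap("wrist","w10")
to([465,-313,200],84.5)
to([450,-150,300],84.5)
E
```

```text
clock: 10.72
ee_pos: [435.1, 288.8, 211.0]
tcp_rot: [-3.106, -0.449, -0.014]
wrist_force: [0.3, 0.9, 0.9]
gripper_width: 1.001
clock 10.77 at [434.1 288.3 207.9] a 16.47 tilt 0.32 shift cm [-14.09  58.53   0.65] norm 60.2 turn -68.03
clock 10.77 at [434.1 288.3 207.9] a 16.47 tilt 0.32 shift cm [-10.85  42.47  -9.32] norm 44.8 turn -68.03
```

View pics/w10.png

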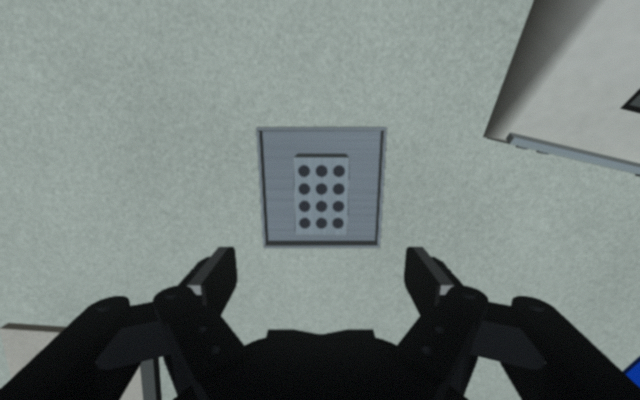

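```bash
python3 - <<'E'
from h import *
to([545,-10,250],3.9)
E
```

```text
clock 10.77 at [434.1 288.3 207.9] a 16.47 tilt 0.32 shift cm [ 2.2  31.74 -4.24] norm 32.1 turn 12.57
```

```bash
python3 -m handwheel '[{"x":2.2,"y":31.7,"z":-4.2,"turn":12.6,"claw":1},{"x":2.2,"y":31.7,"z":-4.2,"turn":12.6,"claw":1},{"x":2.2,"y":31.7,"z":-4.2,"turn":12.6,"claw":1},{"x":2.2,"y":31.7,"z":-4.2,"turn":12.6,"claw":1},{"x":2.2,"y":31.7,"z":-4.2,"turn":12.6,"claw":1},{"x":2.2,"y":31.7,"z":-4.2,"turn":12.6,"claw":1},{"x":2.2,"y":31.7,"z":-4.2,"turn":12.6,"claw":1},{"x":2.2,"y":31.7,"z":-4.2,"turn":12.6,"claw":1},{"x":2.2,"y":31.7,"z":-4.2,"turn":12.6,"claw":1},{"x":2.2,"y":31.7,"z":-4.2,"turn":12.6,"claw":1},{"x":2.2,"y":31.7,"z":-4.2,"turn":12.6,"claw":1},{"x":2.2,"y":31.7,"z":-4.2,"turn":12.6,"claw":1}]'; python3 - <<'E'
from h import *
to([545,-10,250],3.9);print(np.abs(robot.sense()["joint_velocities"]).max())
snap("wrist","w11")
E
```

```text
clock: 11.77
ee_pos: [543.3, -9.2, 246.3]
tcp_rot: [-3.139, -0.108, 0.003]
wrist_force: [-0.1, -0.0, 0.1]
gripper_width: 1.001
clock 11.77 at [543.3  -9.2 246.3] a 3.93 tilt 0.09 shift cm [ 0.16  0.09 -0.37] norm 0.4 turn 0.03
0.007916541650298118
```

View pics/w11.png

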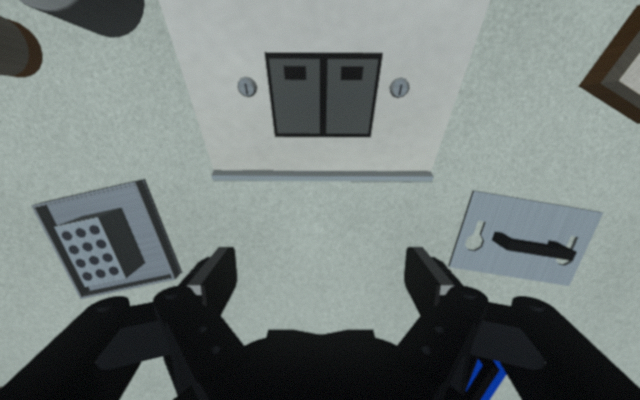

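```bash
python3 - <<'E'
from h import *
def z(tag,x,y,r=14,k=14):
    im=cv2.imread(f"pics/{tag}.png");return cv2.resize(im[y-r:y+r,x-r:x+r],(196,196),interpolation=cv2.INTER_CUBIC)
a=np.hstack([z("w2",274,110),z("w2",369,113),z("w4",229,139),z("w4",409,140)])
b=np.hstack([z("w11",247,87),z("w11",400,88),z("w3",138,150,28),z("w3",495,152,28)])
cv2.imwrite("pics/z1.png",np.vstack([a,b]))
im=cv2.imread("pics/w11.png");cv2.imwrite("pics/w11l.png",np.vstack([cv2.resize(im[160:190,205:305],None,fx=7,fy=7,interpolation=cv2.INTER_CUBIC),cv2.resize(im[160:190,340:440],None,fx=7,fy=7,interpolation=cv2.INTER_CUBIC)]))
E
```

```text
(no output)
```

View pics/z1.png

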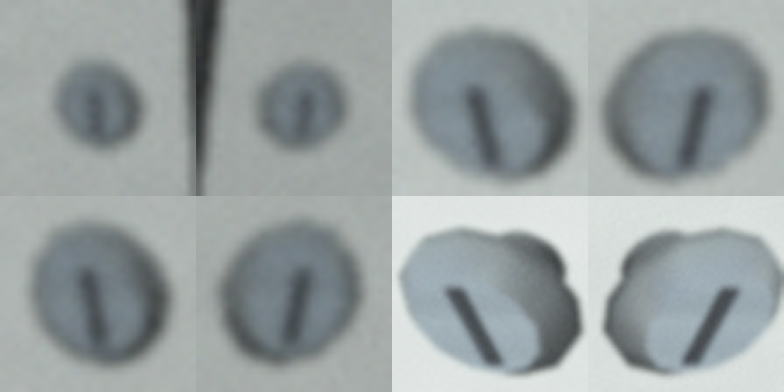

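View pics/w11l.png

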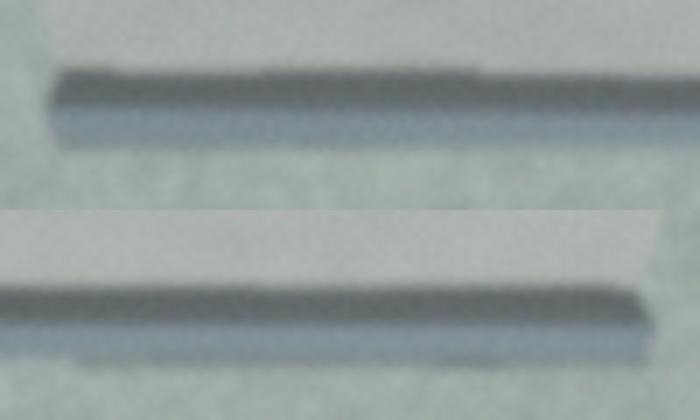

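```bash
cat > fit.py <<'E'
from h import *
obs=[("w2",273.4,112.3,370.1,115.3),("w4",227.6,142.7,410.0,143.7),("w11",245.9,88.7,400.2,89.4),("w3",132.7,158.7,501.7,160.7)]
led=[(212,180.3,0,130,12),(211.7,175,8,130,12),(213.2,169.9,8,130,0),(432.5,181.3,0,-130,12),(433.2,176,8,-130,12),(429.9,170.7,8,-130,0)]
cs={o[0]:cam_of(o[0]) for o in obs}
def run(dx,useL=True,useS=True):
    def res(p):
        T=facem(p);e=[]
        if useS:
            for t,a,b,c,d in obs: e.append((proj(cs[t],ap(T,[[110-dx,70,13.5],[110-dx,-70,13.5]]))-[[a,b],[c,d]]).ravel())
        if useL:
            for u,v,x,y,z in led: e.append((proj(cs["w11"],ap(T,[[x,y,z]]))-[[u,v]]).ravel())
        return np.concatenate(e)
    r=least_squares(res,[550,-12,.067],x_scale=[10,10,.1]);return r
for dx in (0,2,4):
  for L,Sx in((1,1),(0,1),(1,0)):
    r=run(dx,L,Sx);print(dx,L,Sx,r.x.round(4),"rms",np.sqrt(np.mean(r.fun**2)).round(2))
    if L and Sx: print(r.fun.reshape(-1,2).round(1).tolist())
r=run(0,1,0)
for p,n in ((run(0,0,1).x,"A"),(r.x,"B")):
    T=facem(p);tiles=[]
    for t,x1,y1,x2,y2,rr in(("w2",274,110,369,113,14),("w4",229,139,409,140,14),("w11",247,87,400,88,14),("w3",138,150,495,152,28)):
        im=cv2.imread(f"pics/{t}.png");k=196/(2*rr)
        for x,y,sy in((x1,y1,70),(x2,y2,-70)):
            c=cv2.resize(im[y-rr:y+rr,x-rr:x+rr],(196,196),interpolation=cv2.INTER_CUBIC)
            th=np.linspace(0,2*np.pi,40)
            for rad,zz,col in((9,8,(0,255,0)),(9,13.5,(0,0,255))):
                q=proj(cs[t],ap(T,np.c_[110+rad*np.cos(th),sy+rad*np.sin(th),0*th+zz]))
                q=((q-[x-rr,y-rr]+.5)*k).astype(int);cv2.polylines(c,[q],True,col,1)
            tiles.append(c)
    cv2.imwrite(f"pics/ov{n}.png",np.vstack([np.hstack(tiles[:4]),np.hstack(tiles[4:])]))
E
python3 fit.py
```

```text
0 1 1 [ 5.495343e+02 -1.108000e+01  6.430000e-02] rms 0.65
[[-0.2, -0.6], [-0.3, -0.4], [0.1, -0.2], [-0.3, -0.3], [0.1, -0.2], [-0.4, -0.2], [2.0, 0.2], [-1.4, -0.1], [0.2, 0.4], [-1.3, 0.4], [-0.0, -0.8], [-0.8, 0.3], [0.4, 0.3], [0.8, -0.7]]
0 0 1 [ 5.495362e+02 -1.099240e+01  6.370000e-02] rms 0.66
0 1 0 [ 5.49506e+02 -1.12553e+01  6.43000e-02] rms 0.63
2 1 1 [ 5.510004e+02 -1.097970e+01  6.430000e-02] rms 1.19
[[-0.1, -0.3], [-0.4, -0.2], [0.5, 0.1], [-0.7, -0.0], [0.4, 0.3], [-0.7, 0.2], [3.6, 0.7], [-3.0, 0.4], [0.0, -0.8], [-1.5, -0.9], [-0.1, -2.0], [-0.7, -0.9], [0.5, -0.9], [0.9, -1.9]]
2 0 1 [ 5.512969e+02 -1.087300e+01  6.370000e-02] rms 1.2
2 1 0 [ 5.49506e+02 -1.12553e+01  6.43000e-02] rms 0.63
4 1 1 [ 5.524565e+02 -1.088030e+01  6.430000e-02] rms 1.88
[[0.0, -0.1], [-0.5, 0.0], [1.0, 0.4], [-1.1, 0.3], [0.7, 0.7], [-1.0, 0.7], [5.3, 1.2], [-4.7, 0.9], [-0.1, -2.0], [-1.6, -2.1], [-0.3, -3.2], [-0.6, -2.1], [0.7, -2.2], [1.1, -3.1]]
4 0 1 [ 5.530566e+02 -1.075380e+01  6.370000e-02] rms 1.75
4 1 0 [ 5.49506e+02 -1.12553e+01  6.43000e-02] rms 0.63
```

View pics/ovA.png

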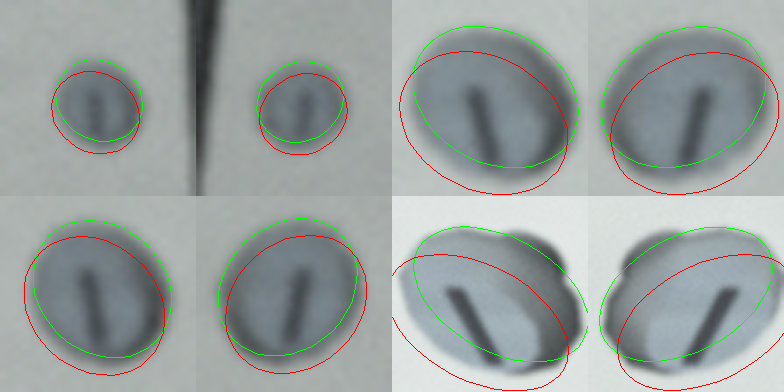

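View pics/ovB.png

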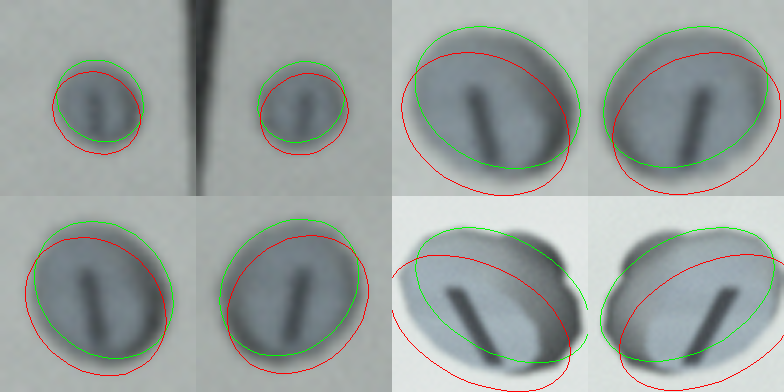

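```bash
python3 - <<'E'
from h import *
to([465,-313,180],84.5)
E
```

```text
clock 11.82 at [543.4  -9.1 246.6] a 3.95 tilt 0.07 shift cm [-9.9  29.78  6.66] norm 32.1 turn -80.55
```

```bash
python3 -m handwheel '[{"x":-9.9,"y":29.8,"z":3,"turn":-80.5,"claw":1},{"x":-9.9,"y":29.8,"z":3,"turn":-80.5,"claw":1},{"x":-9.9,"y":29.8,"z":3,"turn":-80.5,"claw":1},{"x":-9.9,"y":29.8,"z":3,"turn":-80.5,"claw":1},{"x":-9.9,"y":29.8,"z":3,"turn":-80.5,"claw":1},{"x":-9.9,"y":29.8,"z":3,"turn":-80.5,"claw":1},{"x":-9.9,"y":29.8,"z":3,"turn":-80.5,"claw":1},{"x":-9.9,"y":29.8,"z":6.7,"turn":-80.5,"claw":1},{"x":-9.9,"y":29.8,"z":6.7,"turn":-80.5,"claw":1},{"x":-9.9,"y":29.8,"z":6.7,"turn":-80.5,"claw":1},{"x":-9.9,"y":29.8,"z":6.7,"turn":-80.5,"claw":1},{"x":-9.9,"y":29.8,"z":6.7,"turn":-80.5,"claw":1}]'; python3 -m handwheel '[{"x":0,"y":0,"z":0,"turn":0,"claw":0.2},{"x":0,"y":0,"z":0,"turn":0,"claw":0.2}]';  python3 - <<'E'
from h import *
to([465,-313,180],84.5);print(np.abs(robot.sense()["joint_velocities"]).max())
snap("wrist","w12")
E
```

```text
clock: 12.82
ee_pos: [465.2, -313.5, 179.6]
tcp_rot: [-2.32, -2.117, 0.0]
wrist_force: [0.1, -0.9, 0.3]
gripper_width: 1.0
clock: 12.98
ee_pos: [465.4, -313.4, 180.1]
tcp_rot: [-2.33, -2.107, -0.0]
wrist_force: [0.2, -0.0, -0.7]
gripper_width: 0.747
clock 12.98 at [ 465.4 -313.4  180.1] a 84.23 tilt 0.01 shift cm [ 0.04 -0.05  0.01] norm 0.1 turn -0.27
0.025060618101103434
```

View pics/w12.png

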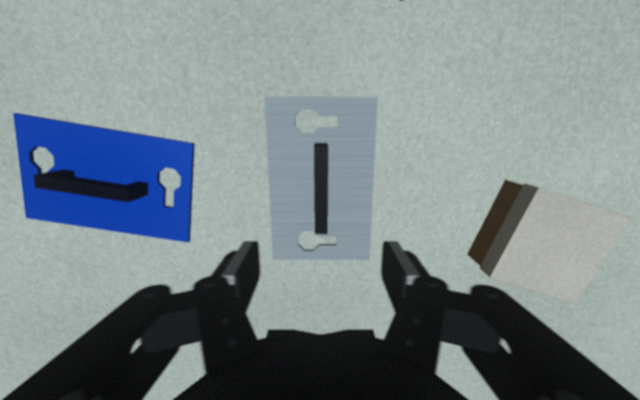

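```bash
python3 - <<'E'
from h import *
im=cv2.imread("pics/w12.png");cv2.imwrite("pics/w12z.png",cv2.resize(im[85:275,250:390],None,fx=4,fy=3.1,interpolation=cv2.INTER_CUBIC))
c=cam_of("w12");p=np.load("pics/cover.npy");Z=R.from_euler("z",p[2]).as_matrix()
print(proj(c,np.array([[60,95,5],[60,-95,5],[-60,-95,5],[-60,95,5],[7,47,40],[-7,47,40],[7,-47,40],[-7,-47,40]])@Z.T+[p[0],p[1],0]).round(1).tolist())
E
```

```text
[[377.4, 95.7], [369.8, 258.8], [273.1, 259.3], [264.0, 96.4], [328.0, 144.7], [313.8, 144.8], [327.8, 233.6], [314.8, 233.7]]
```

View pics/w12z.png

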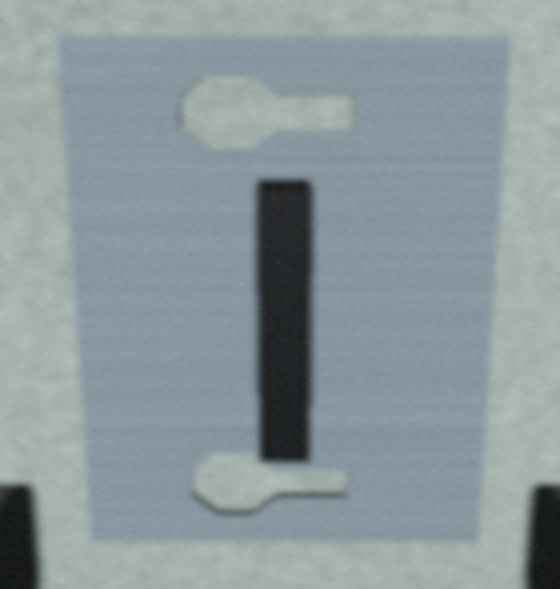

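```bash
python3 -m handwheel '[{"x":0,"y":0,"z":4,"turn":-0.3,"claw":0},{"x":0,"y":0,"z":8,"turn":-0.3,"claw":0},{"x":0,"y":0,"z":11,"turn":-0.3,"claw":0},{"x":0,"y":0,"z":13,"turn":-0.3,"claw":0},{"x":0,"y":0,"z":14.5,"turn":-0.3,"claw":0},{"x":0,"y":0,"z":15.5,"turn":-0.3,"claw":0},{"x":0,"y":0,"z":16.2,"turn":-0.3,"claw":0},{"x":0,"y":0,"z":16.2,"turn":-0.3,"claw":0},{"x":0,"y":0,"z":16.2,"turn":-0.3,"claw":0}]' 40;  python3 - <<'E'
from h import *
to([465.4,-313,18],84.5)
snap("wrist","w13")
E
```

```text
clock: 13.78
ee_pos: [465.5, -314.3, 18.7]
tcp_rot: [2.323, 2.114, 0.0]
wrist_force: [-0.0, -0.3, 0.5]
gripper_width: 0.499
clock 13.78 at [ 465.5 -314.3   18.7] a 84.63 tilt 0.04 shift cm [ 0.13 -0.02  0.07] norm 0.1 turn 0.13
```

View pics/w13.png

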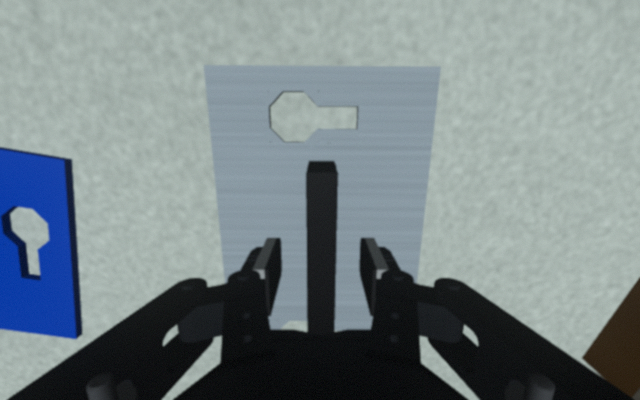

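```bash
python3 -m handwheel '[{"x":0.1,"y":0,"z":0,"turn":0,"claw":-0.4},{"x":0.1,"y":0,"z":0,"turn":0,"claw":-1},{"x":0.1,"y":0,"z":0,"turn":0,"claw":-1},{"x":0.1,"y":0,"z":0,"turn":0,"claw":-1},{"x":0.1,"y":0,"z":0,"turn":0,"claw":-1},{"x":0.1,"y":0,"z":0,"turn":0,"claw":-1},{"x":0.1,"y":0,"z":0,"turn":0,"claw":-1}]' 60; python3 -m handwheel '[{"x":0,"y":0,"z":-0.5,"turn":0,"claw":-1},{"x":0,"y":0,"z":-2,"turn":0,"claw":-1},{"x":0,"y":0,"z":-4,"turn":0,"claw":-1},{"x":0,"y":0,"z":-6,"turn":0,"claw":-1},{"x":0,"y":0,"z":-8,"turn":0,"claw":-1},{"x":0,"y":0,"z":-8,"turn":0,"claw":-1}]'; python3 - <<'E'
from h import *
to([465.4,-313,18],84.5)
snap("wrist","w14")
E
```

```text
clock: 14.42
ee_pos: [465.7, -313.4, 19.1]
tcp_rot: [2.322, 2.115, 0.0]
wrist_force: [-1.0, 1.5, 6.4]
gripper_width: 0.145
clock: 14.92
ee_pos: [466.6, -314.2, 101.8]
tcp_rot: [2.319, 2.112, 0.001]
wrist_force: [0.7, -0.6, -2.1]
gripper_width: 0.146
clock 14.92 at [ 466.6 -314.2  101.8] a 84.66 tilt 0.3 shift cm [ 0.14 -0.17  8.38] norm 8.4 turn 0.16
```

View pics/w14.png

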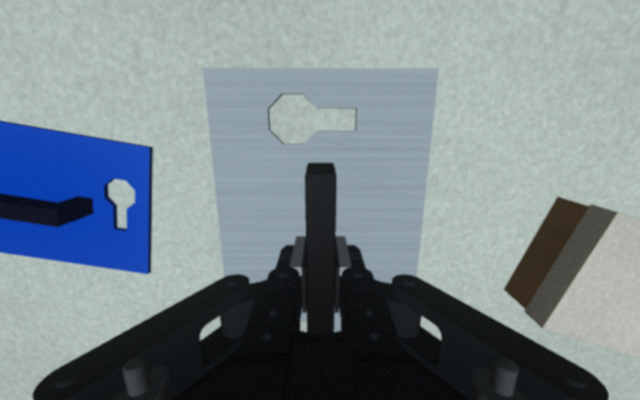

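```bash
python3 - <<'E'
from h import *
im=cv2.imread("pics/w14.png");cv2.imwrite("pics/w14z.png",cv2.resize(im[60:180,190:450],None,fx=3,fy=4,interpolation=cv2.INTER_CUBIC))
E
```

```text
(no output)
```

View pics/w14z.png

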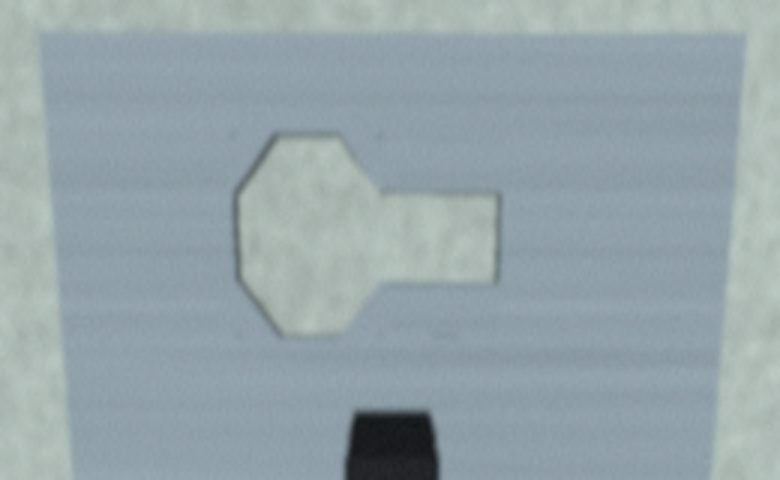

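```bash
python3 - <<'E'
from h import *
c=robot.get_calibration("wrist");K=np.array([[c["fx"],0,c["cx"]],[0,c["fy"],c["cy"]],[0,0,1.]]);D=np.array(c["D"])
W=np.linalg.inv(np.array(c["hand_eye"]));cm=(K,D,R.from_matrix(W[:3,:3]).as_rotvec(),W[:3,3])
P=np.array([[-60,95,5],[60,95,5],[20.0,75.75,5],[20.0,64.25,5],[7,47,40],[-7,47,40]])  # cover coords; slot end x guess 15+4..
uv=np.array([[202.9,67.9],[438.3,67.9],[356,107.9],[355.6,130.3],[333.3,162.5],[308,162.5]])
def f(p):
    cs,sn=np.cos(p[2]),np.sin(p[2])
    tx=p[0]+P[:,1]*cs-P[:,0]*sn; ty=p[1]+P[:,0]*cs+P[:,1]*sn
    q=proj(cm,np.c_[tx,ty,p[3]-P[:,2]])
    e=(q-uv);e[2:4,0]*=.3;return e.ravel()
for fix in(True,False):
    r=least_squares(lambda p:f(np.r_[p[:3],19 if fix else p[3]]),[0,0,0,19.])
    print(r.x.round(3),r.fun.reshape(-1,2).round(1).tolist())
E
```

```text
[ 1.779e+00 -1.196e+00  6.000e-03  1.900e+01] [[-0.4, -4.7], [0.9, -3.1], [0.8, -3.4], [0.6, -3.2], [3.1, 6.7], [-3.8, 6.5]]
[ 1.897e+00 -1.170e+00  6.000e-03  2.459e+01] [[3.9, -2.8], [-3.4, -1.2], [0.4, -3.0], [0.3, -3.5], [2.5, 4.5], [-3.1, 4.3]]
```

```bash
cat > cit.py <<'E'
from h import *
c=robot.get_calibration("wrist");K=np.array([[c["fx"],0,c["cx"]],[0,c["fy"],c["cy"]],[0,0,1.]]);D=np.array(c["D"])
W=np.linalg.inv(np.array(c["hand_eye"]));cm=(K,D,R.from_matrix(W[:3,:3]).as_rotvec(),W[:3,3])
E
python3 - <<'E'
from cit import *
P=np.array([[-60,95,5],[60,95,5],[20.0,75.75,5],[20.0,64.25,5],[6,47,5],[-6,47,5]])
uv=np.array([[202.9,67.9],[438.3,67.9],[356,107.9],[355.6,130.3],[333.3,162.5],[308,162.5]])
def f(p):
    cs,sn=np.cos(p[2]),np.sin(p[2])
    tx=p[0]+P[:,1]*cs-P[:,0]*sn; ty=p[1]+P[:,0]*cs+P[:,1]*sn
    q=proj(cm,np.c_[tx,ty,p[3]-P[:,2]])
    e=(q-uv);e[2:4,0]*=.2;return e.ravel()
for fix in(True,False):
    r=least_squares(lambda p:f(np.r_[p[:3],19 if fix else p[3]]),[0,0,0,19.])
    print(r.x.round(3),r.fun.reshape(-1,2).round(1).tolist())
E
```

```text
[-0.047 -0.742 -0.    19.   ] [[-0.2, 0.1], [0.2, -0.0], [0.5, -0.0], [0.4, 0.1], [-2.0, -0.1], [1.8, -0.1]]
[-0.044 -0.742 -0.    19.055] [[-0.2, 0.1], [0.2, 0.0], [0.5, -0.0], [0.4, 0.1], [-2.0, -0.1], [1.8, -0.1]]
```

```bash
python3 - <<'E'
from h import *
to([652.6,-4.5,180],93.7)
E
python3 -m handwheel '[{"x":0,"y":0,"z":-3,"turn":0,"claw":-1},{"x":0,"y":0,"z":-6,"turn":0,"claw":-1},{"x":0,"y":0,"z":-9,"turn":0,"claw":-1},{"x":0,"y":0,"z":-11,"turn":0,"claw":-1},{"x":0,"y":0,"z":-11,"turn":0,"claw":-1}]'
python3 - <<'E'
from h import *
to([652.6,-4.5,200],93.7)
E
```

```text
clock 14.97 at [ 465.9 -313.7   99.8] a 84.66 tilt 0.19 shift cm [32.51 15.73 -8.04] norm 37.0 turn -9.04
clock: 15.38
ee_pos: [466.3, -314.0, 211.0]
tcp_rot: [2.319, 2.112, 0.001]
wrist_force: [0.8, -0.6, -2.4]
gripper_width: 0.145
clock 15.38 at [ 466.3 -314.   211. ] a 84.67 tilt 0.28 shift cm [32.55 15.67  1.07] norm 36.1 turn -9.03
```

```bash
python3 -m handwheel '[{"x":2,"y":1,"z":0,"turn":-1,"claw":-1},{"x":5,"y":2.5,"z":0,"turn":-2,"claw":-1},{"x":8.5,"y":4.2,"z":0,"turn":-3,"claw":-1},{"x":12,"y":6,"z":0,"turn":-4,"claw":-1},{"x":15.5,"y":7.6,"z":0,"turn":-5,"claw":-1},{"x":19,"y":9.2,"z":0,"turn":-6,"claw":-1},{"x":22.5,"y":10.9,"z":0,"turn":-7,"claw":-1},{"x":26,"y":12.5,"z":0,"turn":-8,"claw":-1},{"x":29,"y":14,"z":0,"turn":-9,"claw":-1},{"x":31.5,"y":15.2,"z":0.5,"turn":-9,"claw":-1},{"x":32.5,"y":15.7,"z":1,"turn":-9,"claw":-1},{"x":32.5,"y":15.7,"z":1,"turn":-9,"claw":-1}]'
python3 -m handwheel '[{"x":0,"y":0,"z":0,"turn":0,"claw":-1},{"x":0,"y":0,"z":0,"turn":0,"claw":-1}]'
python3 - <<'E'
from h import *
to([652.6,-4.5,200],93.7)
snap("wrist","w15");snap("side","s15");snap("scene","c15")
im=np.hstack([cv2.imread("pics/w15.png"),cv2.resize(cv2.imread("pics/s15.png")[110:270,200:400],(500,400)),cv2.resize(cv2.imread("pics/c15.png")[160:320,210:410],(500,400))])
cv2.imwrite("pics/j15.png",cv2.resize(im,(800,int(800*im.shape[0]/im.shape[1]))))
E
```

```text
clock: 16.38
ee_pos: [651.3, -2.0, 194.1]
tcp_rot: [-2.144, -2.291, 0.004]
wrist_force: [-0.0, 0.3, -5.0]
gripper_width: 0.15
clock: 16.55
ee_pos: [651.0, -5.3, 197.1]
tcp_rot: [-2.149, -2.29, 0.002]
wrist_force: [0.2, -0.8, -3.0]
gripper_width: 0.147
clock 16.55 at [651.   -5.3 197.1] a 93.62 tilt 0.11 shift cm [ 0.07  0.16 -0.29] norm 0.3 turn -0.08
```

View pics/j15.png

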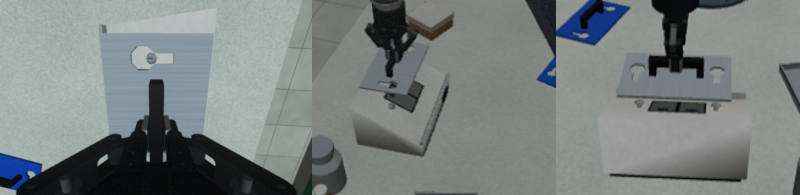

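View pics/w15.png

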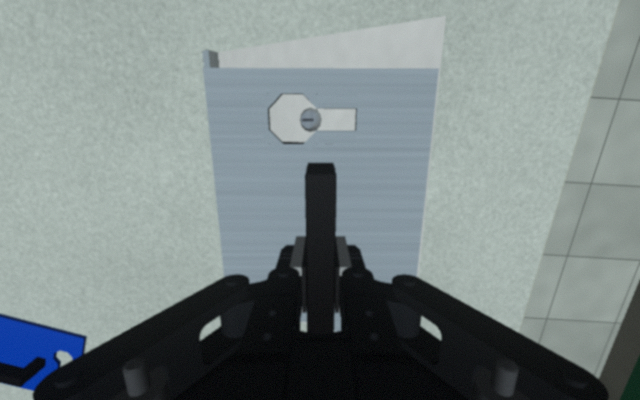

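```bash
python3 - <<'E'
from h import *
im=cv2.imread("pics/w15.png");cv2.imwrite("pics/w15z.png",cv2.resize(im[85:155,255:375],None,fx=6,fy=6,interpolation=cv2.INTER_CUBIC))
c=cam_of("w15");T=facem([549.5,-11.1,.0642])
print(proj(c,ap(T,[[110,70,13.5],[110,70,8],[200,130,0],[0,130,12],[0,130,0]])).round(1).tolist())
E
```

```text
[[307.5, 119.5], [311.0, 119.6], [445.3, 15.5], [201.2, 50.1], [212.0, 52.9]]
```

View pics/w15z.png

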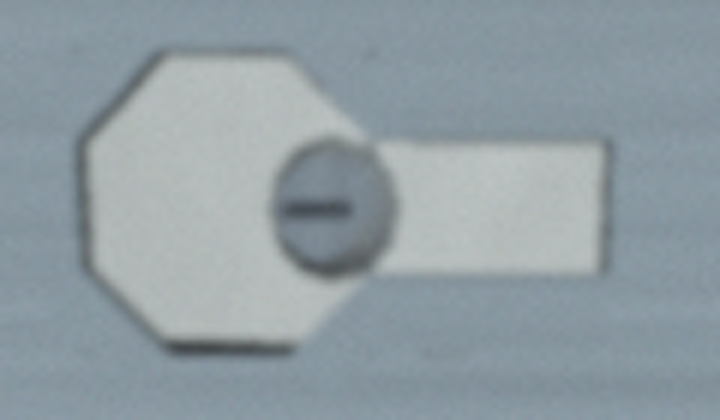

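```bash
python3 - <<'E'
from h import *
to([653,-4.4,159],93.68)
E
```

```text
clock 16.7 at [651.5  -5.3 198.3] a 93.59 tilt 0.01 shift cm [0.08 0.16 3.93] norm 3.9 turn -0.09
```

```bash
python3 -m handwheel '[{"x":0.1,"y":0.15,"z":1,"turn":-0.1,"claw":-1},{"x":0.1,"y":0.15,"z":2,"turn":-0.1,"claw":-1},{"x":0.1,"y":0.15,"z":3,"turn":-0.1,"claw":-1},{"x":0.1,"y":0.15,"z":3.6,"turn":-0.1,"claw":-1},{"x":0.1,"y":0.15,"z":3.9,"turn":-0.1,"claw":-1},{"x":0.1,"y":0.15,"z":3.9,"turn":-0.1,"claw":-1},{"x":0.1,"y":0.15,"z":3.9,"turn":-0.1,"claw":-1}]'
python3 - <<'E'
from h import *
to([653,-4.4,156],93.68)
E
python3 -m handwheel '[{"x":0,"y":0,"z":0.2,"turn":0,"claw":-1},{"x":0,"y":0,"z":0.3,"turn":0,"claw":-1},{"x":0,"y":0,"z":0.3,"turn":0,"claw":-1}]' 30
python3 - <<'E'
from h import *
to([653,-4.4,156],93.68)
E
```

```text
clock: 17.28
ee_pos: [653.3, -3.1, 159.2]
tcp_rot: [2.147, 2.293, 0.0]
wrist_force: [0.2, 0.1, -3.5]
gripper_width: 0.148
clock 17.28 at [653.3  -3.1 159.2] a 93.77 tilt 0.0 shift cm [-0.13 -0.04  0.32] norm 0.3 turn 0.09
clock: 17.53
ee_pos: [653.2, -3.1, 156.2]
tcp_rot: [2.147, 2.293, 0.0]
wrist_force: [0.1, 1.1, -3.2]
gripper_width: 0.147
clock 17.53 at [653.2  -3.1 156.2] a 93.77 tilt 0.0 shift cm [-0.13 -0.03  0.02] norm 0.1 turn 0.09
```

```bash
python3 -m handwheel '[{"x":-0.1,"y":0,"z":0.1,"turn":0.1,"claw":-1},{"x":-0.1,"y":0,"z":0.2,"turn":0.1,"claw":-1},{"x":-0.1,"y":0,"z":0.2,"turn":0.1,"claw":-1}]' 30
python3 -m handwheel '[{"x":0,"y":0,"z":0.1,"turn":0,"claw":-1},{"x":0,"y":0,"z":0.2,"turn":0,"claw":-1},{"x":0,"y":0,"z":0.2,"turn":0,"claw":-1}]' 30
python3 - <<'E'
from h import *
to([653,-4.4,156],93.68)
snap("wrist","w16");snap("side","s16");snap("scene","c16")
im=np.hstack([cv2.imread("pics/w16.png"),cv2.resize(cv2.imread("pics/s16.png")[130:250,220:370],(500,400)),cv2.resize(cv2.imread("pics/c16.png")[190:310,230:380],(500,400))])
cv2.imwrite("pics/j16.png",cv2.resize(im,(800,int(800*im.shape[0]/im.shape[1]))))
E
```

```text
clock: 17.78
ee_pos: [653.3, -4.0, 155.2]
tcp_rot: [2.149, 2.291, 0.001]
wrist_force: [-6.4, 1.3, 5.2]
gripper_width: 0.154
clock: 18.03
ee_pos: [652.8, -4.1, 154.0]
tcp_rot: [-2.149, -2.291, 0.001]
wrist_force: [-13.2, 0.9, 13.9]
gripper_width: 0.147
clock 18.03 at [652.8  -4.1 154. ] a 93.67 tilt 0.03 shift cm [-0.03  0.02 -0.2 ] norm 0.2 turn -0.01
```

View pics/j16.png

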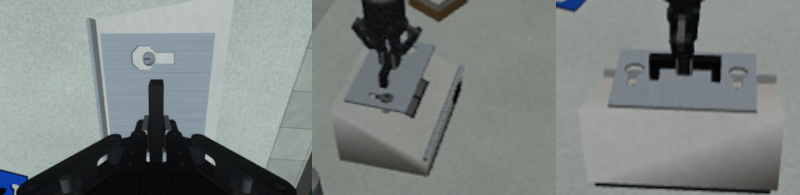

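```bash
python3 -m handwheel '[{"x":0,"y":-0.2,"z":0,"turn":0,"claw":-0.68},{"x":0,"y":-0.3,"z":0.2,"turn":0,"claw":-0.66},{"x":0,"y":-0.35,"z":0.4,"turn":0,"claw":-0.66},{"x":0,"y":-0.35,"z":0.4,"turn":0,"claw":-0.66}]' 20
python3 - <<'E'
from h import *
to([653,-4.4,156],93.68)
snap("wrist","w17");snap("side","s17");snap("scene","c17")
im=np.hstack([cv2.imread("pics/w17.png"),cv2.resize(cv2.imread("pics/s17.png")[130:250,220:370],(500,400)),cv2.resize(cv2.imread("pics/c17.png")[190:310,230:380],(500,400))])
cv2.imwrite("pics/j17.png",cv2.resize(im,(800,int(800*im.shape[0]/im.shape[1]))))
E
```

```text
clock: 18.52
ee_pos: [649.4, -4.5, 147.9]
tcp_rot: [-2.149, -2.291, 0.001]
wrist_force: [-6.3, -0.5, 5.4]
gripper_width: 0.171
clock 18.52 at [649.4  -4.5 147.9] a 93.66 tilt 0.06 shift cm [-0.02  0.36 -0.81] norm 0.9 turn -0.02
```

View pics/j17.png

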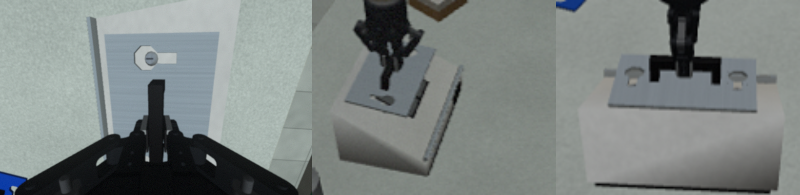

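```bash
python3 -m handwheel '[{"x":0,"y":-0.1,"z":0.3,"turn":0,"claw":-0.645},{"x":0,"y":-0.2,"z":0.6,"turn":0,"claw":-0.63},{"x":0,"y":-0.25,"z":0.8,"turn":0,"claw":-0.625},{"x":0,"y":-0.25,"z":0.8,"turn":0,"claw":-0.625}]' 20
python3 - <<'E'
from h import *
to([653,-4.4,156],93.68)
snap("wrist","w18");snap("side","s18");snap("scene","c18")
im=np.hstack([cv2.imread("pics/w18.png"),cv2.resize(cv2.imread("pics/s18.png")[130:250,220:370],(500,400)),cv2.resize(cv2.imread("pics/c18.png")[190:310,230:380],(500,400))])
cv2.imwrite("pics/j18.png",cv2.resize(im,(800,int(800*im.shape[0]/im.shape[1]))))
E
```

```text
clock: 19.0
ee_pos: [646.9, -4.6, 139.7]
tcp_rot: [-2.149, -2.291, 0.001]
wrist_force: [-5.3, -0.0, 3.8]
gripper_width: 0.187
clock 19.0 at [646.9  -4.6 139.7] a 93.66 tilt 0.06 shift cm [-0.02  0.6  -1.63] norm 1.7 turn -0.02
```

View pics/j18.png

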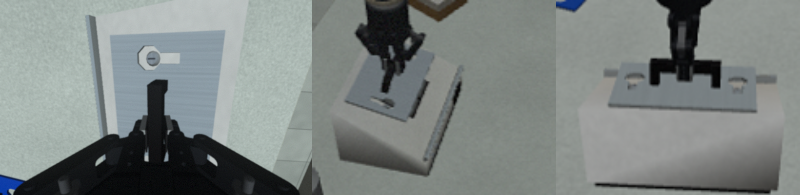

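View pics/w18.png

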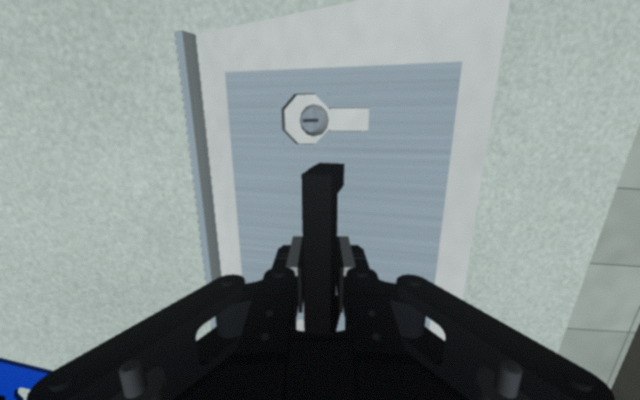

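```bash
cat > cf.py <<'E'
from h import *
FP=[549.5,-11.1,.0642]
def covT(s,y,th,yaw=0):
    # edge bottom mid (+x) at face (s,y,0); tilt th (rad) above the face about edge: low side lifted
    T=np.eye(4);T[:3,:3]=R.from_euler("ZY",[yaw,th]).as_matrix()
    T[:3,3]=np.array([s,y,0])-T[:3,:3]@[60,0,0]
    return facem(FP)@T
def fitc(tag,P,uv,p0=(185,0,.2,0)):
    c=cam_of(tag)
    r=least_squares(lambda p:(proj(c,ap(covT(*p),P))-uv).ravel(),p0,x_scale=[10,10,.1,.05])
    return r
E
python3 - <<'E'
from cf import *
im=cv2.imread("pics/w18.png");cv2.imwrite("pics/w18z.png",cv2.resize(im[50:190,215:475],None,fx=3,fy=4,interpolation=cv2.INTER_CUBIC))
E
```

```text
(no output)
```

View pics/w18z.png

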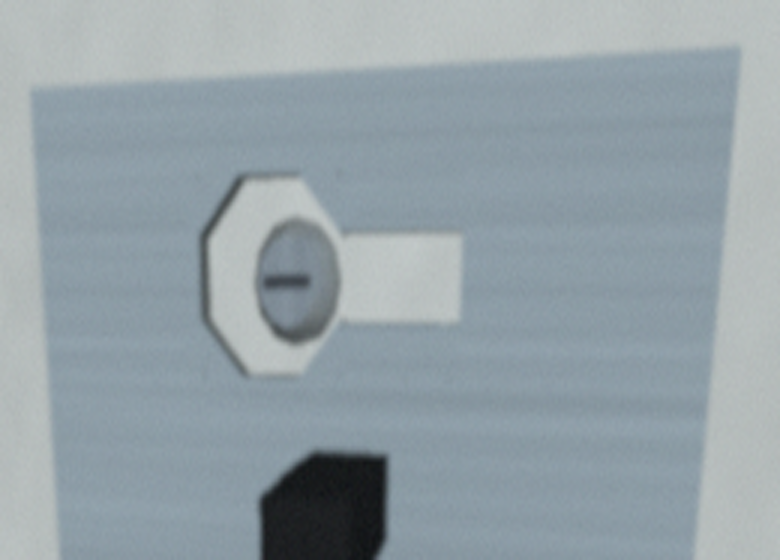

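```bash
python3 - <<'E'
from cf import *
P=np.array([[-60,95,5],[60,95,5],[19,75.75,5],[19,64.25,5],[-28,70,5]])
uv=np.array([[225.3,72.1],[461.3,61.4],[369,107.9],[368.3,130.4],[282.5,119.1]])
r=fitc("w18",P,uv);print(r.x.round(3),np.degrees(r.x[2:]).round(2),r.fun.reshape(-1,2).round(1).tolist())
T=np.linalg.inv(facem(FP))@covT(*r.x);print("cover origin in face",T[:3,3].round(1),"hole L in face",ap(T,[[-15,70,0],[-15,-70,0]]).round(1))
print("screw px",proj(cam_of("w18"),ap(facem(FP),[[110,70,13.5]])).round(1))
E
```

```text
[183.952   0.375   0.255   0.   ] [1.462e+01 1.000e-02] [[0.3, 0.1], [0.6, 0.0], [-0.1, -0.6], [-0.5, 0.3], [-0.5, 0.3]]
cover origin in face [125.9   0.4  15.1] hole L in face [[111.4  70.4  18.9]
 [111.4 -69.6  18.9]]
screw px [[310.  120.2]]
```

```bash
python3 -m handwheel '[{"x":0,"y":-0.05,"z":0.3,"turn":0,"claw":-0.61},{"x":0,"y":-0.1,"z":0.6,"turn":0,"claw":-0.6},{"x":0,"y":-0.15,"z":0.8,"turn":0,"claw":-0.59},{"x":0,"y":-0.15,"z":0.8,"turn":0,"claw":-0.59}]' 20
python3 - <<'E'
from h import *
to([653,-4.4,156],93.68)
snap("wrist","w19");snap("side","s19");snap("scene","c19")
im=np.hstack([cv2.imread("pics/w19.png"),cv2.resize(cv2.imread("pics/s19.png")[130:250,220:370],(500,400)),cv2.resize(cv2.imread("pics/c19.png")[190:310,230:380],(500,400))])
cv2.imwrite("pics/j19.png",cv2.resize(im,(800,int(800*im.shape[0]/im.shape[1]))))
E
```

```text
clock: 19.48
ee_pos: [645.7, -4.6, 131.7]
tcp_rot: [-2.149, -2.291, 0.0]
wrist_force: [-2.5, -0.1, 0.3]
gripper_width: 0.21
clock 19.48 at [645.7  -4.6 131.7] a 93.66 tilt 0.02 shift cm [-0.02  0.73 -2.44] norm 2.5 turn -0.02
```

View pics/j19.png

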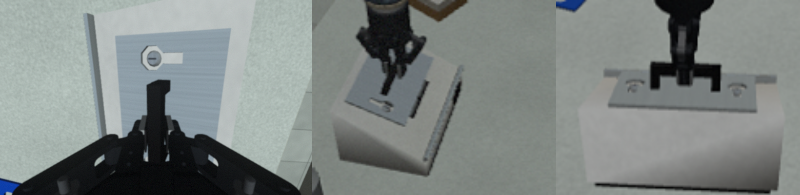

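```bash
python3 -m handwheel '[{"x":0,"y":0,"z":0.3,"turn":0,"claw":-0.58},{"x":0,"y":-0.05,"z":0.6,"turn":0,"claw":-0.57},{"x":0,"y":-0.05,"z":0.75,"turn":0,"claw":-0.56},{"x":0,"y":-0.05,"z":0.75,"turn":0,"claw":-0.55},{"x":0,"y":-0.05,"z":0.75,"turn":0,"claw":-0.53},{"x":0,"y":-0.05,"z":0.75,"turn":0,"claw":-0.53}]' 20
python3 - <<'E'
from h import *
to([653,-4.4,156],93.68)
snap("wrist","w20");snap("side","s20");snap("scene","c20")
im=np.hstack([cv2.imread("pics/w20.png"),cv2.resize(cv2.imread("pics/s20.png")[130:250,220:370],(500,400)),cv2.resize(cv2.imread("pics/c20.png")[190:310,230:380],(500,400))])
cv2.imwrite("pics/j20.png",cv2.resize(im,(800,int(800*im.shape[0]/im.shape[1]))))
im=cv2.imread("pics/w20.png");cv2.imwrite("pics/w20z.png",cv2.resize(im[50:190,215:475],None,fx=3,fy=4,interpolation=cv2.INTER_CUBIC))
E
```

```text
clock: 20.13
ee_pos: [645.3, -4.6, 124.8]
tcp_rot: [-2.149, -2.291, -0.0]
wrist_force: [-2.6, 0.2, -0.3]
gripper_width: 0.241
clock 20.13 at [645.3  -4.6 124.8] a 93.67 tilt 0.01 shift cm [-0.03  0.77 -3.12] norm 3.2 turn -0.01
```

View pics/j20.png

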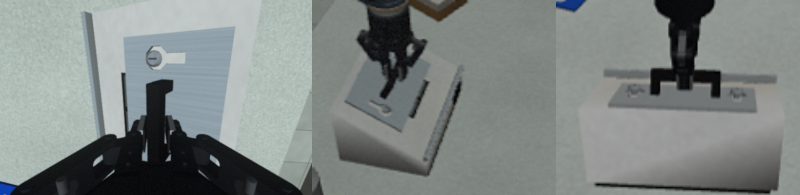

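View pics/w20z.png

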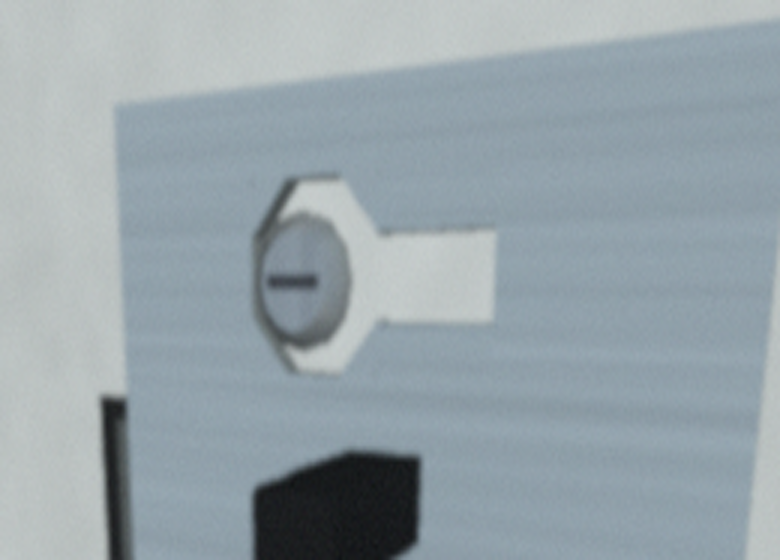

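```bash
python3 - <<'E'
from cf import *
im=cv2.imread("pics/w20.png");cv2.imwrite("pics/t.png",cv2.resize(im[40:80,440:500],None,fx=10,fy=10,interpolation=cv2.INTER_CUBIC))
P=np.array([[-60,95,5],[60,95,5],[19,75.75,5],[19,64.25,5],[-28,70,5]])
uv=np.array([[252.9,75.9],[482.3,53.4],[379.9,107.1],[379.6,130.4],[299.3,119]])
r=fitc("w20",P,uv);print(r.x.round(3),np.degrees(r.x[2:]).round(2),r.fun.reshape(-1,2).round(1).tolist())
T=np.linalg.inv(facem(FP))@covT(*r.x);print("cover origin in face",T[:3,3].round(1),"hole L in face",ap(T,[[-15,70,0],[-15,-70,0]]).round(1))
E
```

```text
[ 1.84705e+02  6.02000e-01 -1.00000e-03 -0.00000e+00] [-0.08 -0.01] [[0.1, 0.0], [0.1, 0.1], [0.5, -0.6], [-0.6, 0.3], [-0.1, 0.3]]
cover origin in face [ 1.247e+02  6.000e-01 -1.000e-01] hole L in face [[ 1.097e+02  7.060e+01 -1.000e-01]
 [ 1.097e+02 -6.940e+01 -1.000e-01]]
```

View pics/t.png

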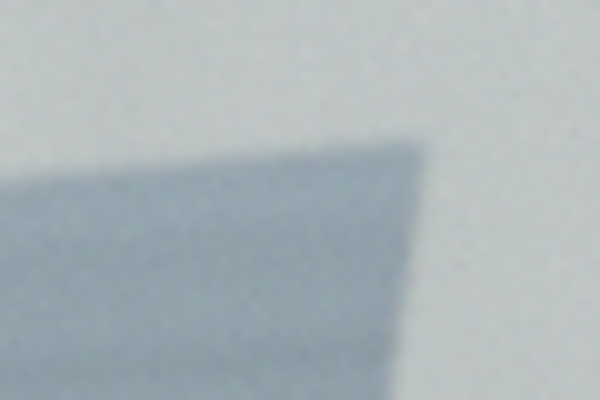

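```bash
python3 -m handwheel '[{"x":0,"y":-0.25,"z":0.13,"turn":0,"claw":-0.53},{"x":0,"y":-0.5,"z":0.26,"turn":0,"claw":-0.53},{"x":0,"y":-0.75,"z":0.4,"turn":0,"claw":-0.53},{"x":0,"y":-1.0,"z":0.53,"turn":0,"claw":-0.53},{"x":0,"y":-1.25,"z":0.66,"turn":0,"claw":-0.53},{"x":0,"y":-1.5,"z":0.8,"turn":0,"claw":-0.53},{"x":0,"y":-1.5,"z":0.8,"turn":0,"claw":-0.53}]' 20
python3 - <<'E'
from h import *
to([653,-4.4,156],93.68)
snap("wrist","w21")
im=cv2.imread("pics/w21.png");cv2.imwrite("pics/w21z.png",cv2.resize(im[40:180,215:475],None,fx=3,fy=4,interpolation=cv2.INTER_CUBIC))
E
```

```text
clock: 20.87
ee_pos: [629.7, -5.6, 116.4]
tcp_rot: [-2.149, -2.291, 0.001]
wrist_force: [-1.3, -0.3, -0.9]
gripper_width: 0.233
clock 20.87 at [629.7  -5.6 116.4] a 93.66 tilt 0.05 shift cm [-0.03  2.33 -3.96] norm 4.6 turn -0.02
```

View pics/w21z.png

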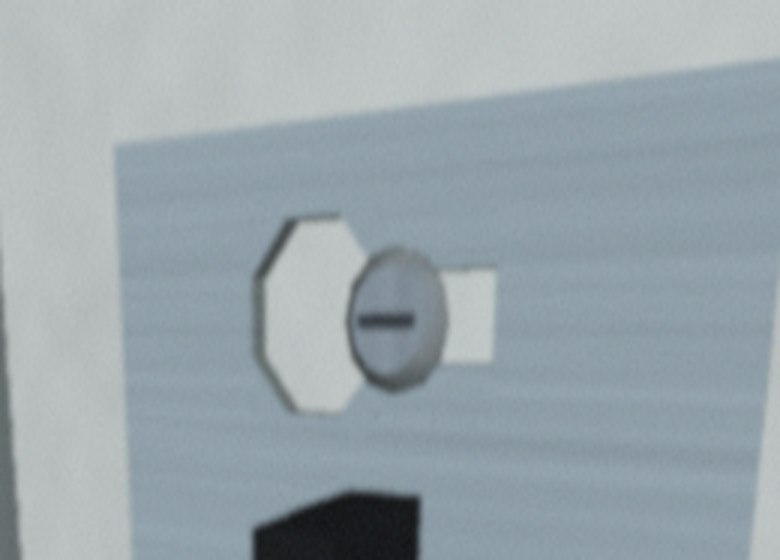

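Sliding under the head cleanly (about 17 mm so far). Carry on to the stop.

```bash
python3 -m handwheel '[{"x":0,"y":-0.25,"z":0.13,"turn":0,"claw":-0.53},{"x":0,"y":-0.5,"z":0.26,"turn":0,"claw":-0.53},{"x":0,"y":-0.75,"z":0.4,"turn":0,"claw":-0.53},{"x":0,"y":-1.0,"z":0.53,"turn":0,"claw":-0.53},{"x":0,"y":-1.15,"z":0.6,"turn":0,"claw":-0.53},{"x":0,"y":-1.3,"z":0.67,"turn":0,"claw":-0.53},{"x":0,"y":-1.3,"z":0.67,"turn":0,"claw":-0.53}]' 20
python3 - <<'E'
from h import *
to([653,-4.4,156],93.68)
snap("wrist","w22")
im=cv2.imread("pics/w22.png");cv2.imwrite("pics/w22z.png",cv2.resize(im[40:180,215:475],None,fx=3,fy=4,interpolation=cv2.INTER_CUBIC))
E
```

```text
clock: 21.5
ee_pos: [618.5, -6.4, 110.7]
tcp_rot: [2.148, 2.289, 0.004]
wrist_force: [5.7, 1.1, 0.3]
gripper_width: 0.239
clock 21.5 at [618.5  -6.4 110.7] a 93.66 tilt 0.21 shift cm [-0.03  3.47 -4.52] norm 5.7 turn -0.02
```

View pics/w22z.png

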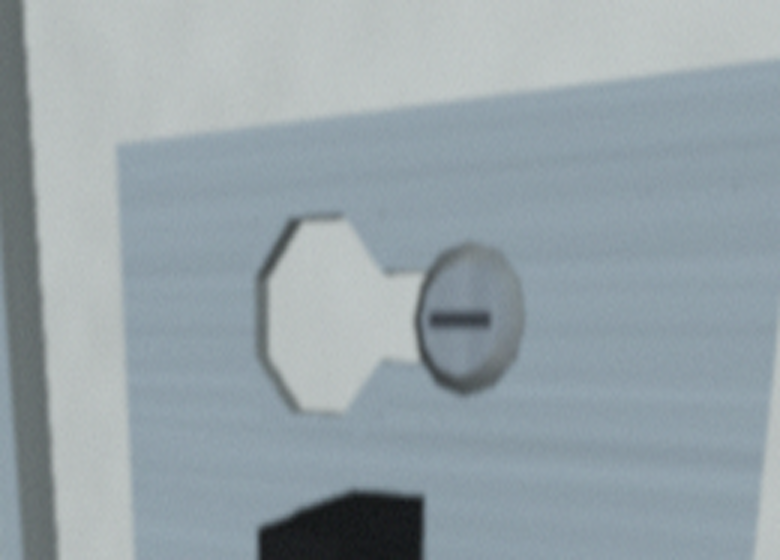

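```bash
python3 - <<'E'
from cf import *
P=np.array([[-60,95,5],[-28,70,5]]);uv=np.array([[253.9,75.9],[300.3,118.6]]);c=cam_of("w22")
r=least_squares(lambda p:(proj(c,ap(covT(p[0],p[1],0,0),P))-uv).ravel(),[155,0]);print("origin x",r.x[0]-60,"y",r.x[1],r.fun.round(1))
E
```

```text
origin x 95.23949019399586 y 0.6980316567007454 [-0.1 -0.4  0.1  0.4]
```

```bash
python3 -m handwheel '[{"x":0,"y":0.1,"z":0,"turn":0,"claw":-0.48},{"x":0,"y":0.1,"z":-0.2,"turn":0,"claw":-0.4},{"x":0,"y":0.1,"z":-0.6,"turn":0,"claw":-0.3},{"x":0,"y":0.1,"z":-1.2,"turn":0,"claw":-0.2},{"x":0,"y":0.1,"z":-2.5,"turn":0,"claw":-0.2},{"x":0,"y":0.1,"z":-5,"turn":0,"claw":0},{"x":0,"y":0.1,"z":-8,"turn":0,"claw":0.5},{"x":0,"y":0.1,"z":-11,"turn":0,"claw":1},{"x":0,"y":0.1,"z":-14,"turn":0,"claw":1},{"x":0,"y":0.1,"z":-17,"turn":0,"claw":1},{"x":0,"y":0.1,"z":-18,"turn":0,"claw":1},{"x":0,"y":0.1,"z":-18,"turn":0,"claw":1}]' 20
python3 - <<'E'
from h import *
to([520,-9,300],3.7)
snap("wrist","w23");snap("side","s23");snap("scene","c23")
im=np.hstack([cv2.imread("pics/w23.png"),cv2.resize(cv2.imread("pics/s23.png")[130:330,200:450],(500,400)),cv2.resize(cv2.imread("pics/c23.png")[190:310,230:380],(500,400))])
cv2.imwrite("pics/j23.png",cv2.resize(im,(800,int(800*im.shape[0]/im.shape[1]))))
E
```

```text
clock: 22.55
ee_pos: [619.2, -6.4, 294.0]
tcp_rot: [2.146, 2.288, 0.006]
wrist_force: [0.2, 0.5, -0.7]
gripper_width: 0.998
clock 22.55 at [619.2  -6.4 294. ] a 93.67 tilt 0.34 shift cm [ 0.37 -9.92 -0.66] norm 9.9 turn 89.97
```

View pics/j23.png

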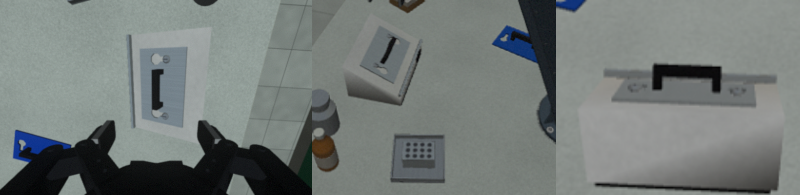

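View pics/w23.png

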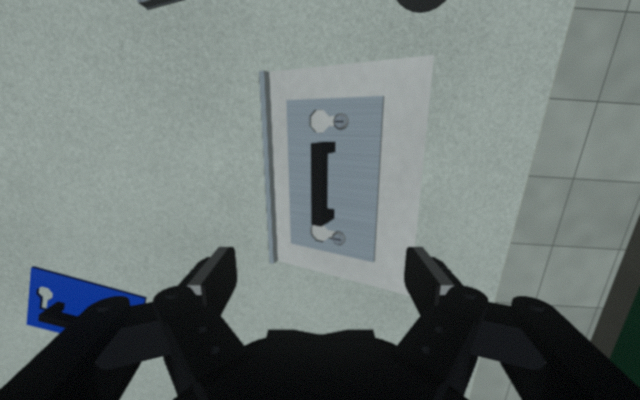

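```bash
python3 - <<'E'
from h import *
im=cv2.imread("pics/w23.png");cv2.imwrite("pics/w23z.png",cv2.resize(im[85:275,280:390],None,fx=5,fy=3.1,interpolation=cv2.INTER_CUBIC))
im=cv2.imread("pics/w10.png");cv2.imwrite("pics/w10z.png",cv2.resize(im[115:255,245:400],None,fx=5,fy=4.2,interpolation=cv2.INTER_CUBIC))
E
```

```text
(no output)
```

View pics/w23z.png

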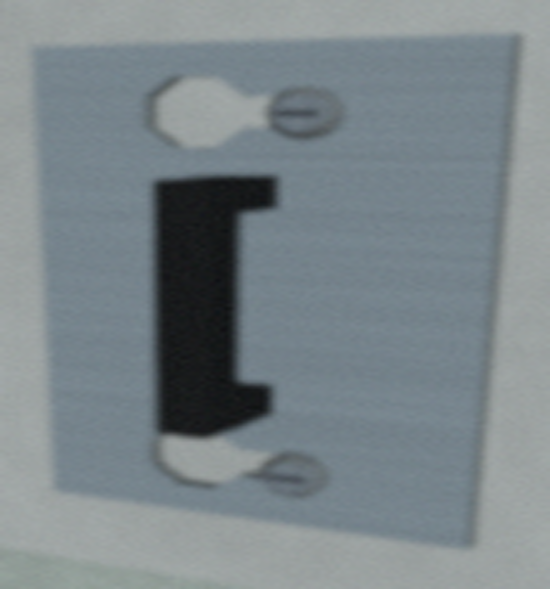

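View pics/w10z.png

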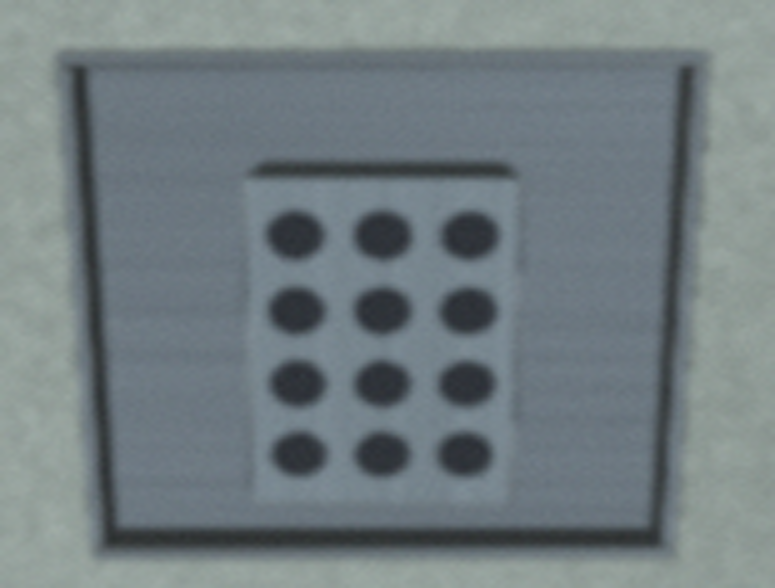

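```bash
python3 - <<'E'
from cf import *
def pf(L,x0,y0,k,l): return np.array([[x0+a/k-.4,y0+b/l-.4] for a,b in L])
c=cam_of("w10")
t=pf([(58,52),(708,52),(668,552),(98,552)],245,115,5,4.2);b=pf([(248,177),(518,178),(505,503),(258,501)],245,115,5,4.2)
def fit(uv,hx,hy,z,p0,free=False):
    L=np.array([[hx,hy],[hx,-hy],[-hx,-hy],[-hx,hy]])
    def w(p):
        Z=R.from_euler("ZY",[p[2],-p[3] if free else 0]).as_matrix();return np.c_[L,[z]*4]@Z.T+[p[0],p[1],4 if z==45 else 0]
    r=least_squares(lambda p:(proj(c,w(p))-uv).ravel(),p0,x_scale=[10,10,.1,.1]);return r
rt=fit(t,75,75,22,[425,287,.29,0]);rb=fit(b,45,30,45,[425,287,.29,0]);rf=fit(b,45,30,45,[425,287,.29,0],True)
for r in(rt,rb,rf):print(r.x.round(3),r.fun.reshape(-1,2).round(1).tolist())
a=rt.x[2];d=rb.x[:2]-rt.x[:2];print("block in tray",np.round([d@[np.cos(a),np.sin(a)],d@[-np.sin(a),np.cos(a)]],1))
P=np.array([[-60,95,5],[60,95,5],[60,-95,5],[-60,-95,5]]);uv=pf([(34,47),(521,36),(472,548),(55,490)],280,85,5,3.1)
c=cam_of("w23");r=least_squares(lambda p:(proj(c,ap(facem(FP)@np.vstack([np.c_[R.from_euler("ZYX",p[3:]).as_matrix(),p[:3]],[0,0,0,1]]),P))-uv).ravel(),[95,0,0,0,0,0],x_scale=[5,5,5,.1,.1,.1])
print("cover free",r.x.round(3),r.fun.round(1))
r=least_squares(lambda p:(proj(c,ap(facem(FP)@np.vstack([np.c_[R.from_euler("Z",p[2]).as_matrix(),[p[0],p[1],0]],[0,0,0,1]]),P))-uv).ravel(),[95,0,0]);print("cover flat",r.x.round(3),r.fun.round(1))
print(robot.sense()["clock"],robot.sense()["wrist_force"])
E
```

```text
[4.26960e+02 2.86703e+02 2.88000e-01 0.00000e+00] [[-0.9, -1.0], [1.0, -1.1], [1.7, 1.6], [-1.8, 1.5]]
[4.25370e+02 2.86396e+02 2.83000e-01 0.00000e+00] [[-0.9, -0.4], [1.0, -0.4], [1.2, 0.5], [-1.2, 0.7]]
[4.27132e+02 2.86909e+02 2.84000e-01 4.60000e-02] [[-1.0, 0.0], [1.1, 0.0], [1.0, -0.1], [-1.1, 0.2]]
block in tray [-1.6  0.2]
cover free [ 9.4806e+01  1.1500e-01 -1.6760e+00 -5.0000e-03  1.9000e-02  6.0000e-03] [-0.  -0.1  0.   0.  -0.2 -0.1  0.1  0.2]
cover flat [ 9.5439e+01  4.4700e-01 -3.0000e-03] [ 0.2 -0.3 -0.2 -0.7 -0.4  0.9  0.1  0.4]
22.7 [-0.01751932 -0.11757922  0.63034619]
```

```bash
python3 - <<'E'
from h import *
im=robot.capture("side");cv2.imwrite("pics/end.png",cv2.resize(im[250:330,260:360],None,fx=6,fy=6,interpolation=cv2.INTER_CUBIC))
E
```

```text
(no output)
```

View pics/end.png

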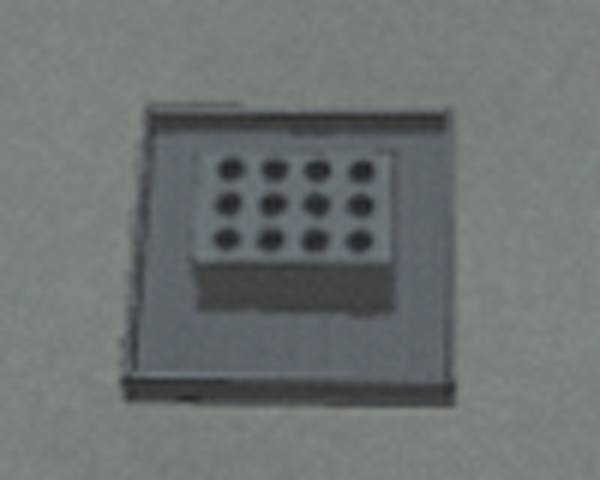

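The block sits flat and free in the tray, and the cover is home, so I'm handing the job in.

```bash
python3 - <<'E'
from rig import robot
print(robot.finish_job())
E
```

```text
the job is handed in; nothing more can be done
None
```

The job is done and handed in at about 23 s of the 61 s allowed; no verdict was reported.

- **Tube block:** I lifted it off the face and laid it flat in the tray by letting it turn between the pads as its low edge touched the floor. Pressing it flat peaked at about 58 N wrist force. The last fit puts it within 2 mm of the tray centre.
- **Cover:** I took the silver plate, not the blue one, by its handle and touched its upper edge to the face at x ≈ 185. I then tilted it down over both screw heads between slightly opened fingers, slid it 30 mm down to the stop and let go. The last fit gives x ≈ 95, y ≈ +0.4 mm, parallel within about 0.02 rad, and both screws show at the narrow slot ends.
- **End state:** the gripper was open and clear of everything. I never went near the bottle, box or flask, but did not measure their positions again at the end.

Two checks were less clean:
- **Block tilt:** one free fit gave 0.046 rad, from a picture taken while the arm was still moving. That is within the 0.08 limit, and the later side view shows the block flat.
- **Tray fits:** these left residuals of up to about 2 pixels. I corrected the tray position by about 8 mm from a closer wrist view before setting the block down.

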